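Load the raku kiln and set the gas valve

ROBOT

A 7-joint arm with a two-finger parallel gripper is mounted at the origin on the work surface. World frame = base frame: x ahead of the robot, y to its left, z up, the work surface at z = 0. Lengths are in mm, angles in rad, forces in N, time in s.
With the tool pointing down it reaches from about 425 to 1025 mm from the base axis. Payload 9.4 kg.
Tool frame: the origin (TCP) lies between the finger pads; the fingertips stand 25 mm ahead of it and the grasp point (between the pads) lies 6 mm ahead of it; z points along the fingers, y is the line along which they close (so a half turn about z gives the same grasp; the last joint's range is limited). The gripper opens to 85 mm and grips with 20 to 120 N. Pads are 22 mm wide; open, the fingers measure 114 mm over their backs; the gripper's body (76 mm by 85 mm) begins 54 mm behind the grasp point. The pads swing forward as they close: fully open they stand 13 mm farther back than shut.
Start: joints at [-1.353, 0.599, -0.003, 1.599, 0.002, 0.943, -0.08], TCP at [210.651, 693.722, 256.275] pointing down, gripper open.
Joint ranges: [-2.57, 2.57], [-0.35, 1.97], [-1.29, 1.29], [0.11, 2.56], [-1.05, 4.19], [0.11, 1.86], [-2.63, 2.63]. Speed limits (rad/s): [2.22, 2.22, 3.01, 3.01, 3.14, 3.14, 3.14].

INTERFACE

Orientations are given as a unit quaternion [w, x, y, z].
In Python, from plant import monitor, vision, job, finder gives the robot as it stands.
- The arm moves only by the tool apply_moves, never from a script. Its argument "commands" is a list that holds one entry, the list of rows, each a list of 6 numbers: the shift along the tool's x, y, z scaled (see below), then the turn, a rotation vector about the tool's x, y, z scaled (see below). In form: [[[dx, dy, dz, ax, ay, az], ...]]. A call has 1 to 20 rows; each row is the pose to reach, as a shift and turn from the pose commanded when the call began, along the tool's axes at that moment, turning the shorter way round; what a row does not reach only later rows make up. The controller multiplies each number of a shift by 0.15 m and each number of a turn by 180 degrees. A row lasts 1/8 s, in which the tool goes at most 62.5 mm and 10.7 degrees, less where a joint would pass 70% of its speed; a pose out of reach is approached as far as the arm can. A call with a number of a shift or a turn outside -1 to 1 is refused whole. A call with a gripper value outside its range is refused whole. "hand" is the closure, from 0 (fully open) to 1 (shut), set as the call begins (left out, the last holds). The fingers move at their own pace and stop on an object; "grip_force" is the grip in N (left out, the last holds). Time passes only in rows, so rows that repeat a pose let the fingers close. It gives the time, the measured TCP pose, the force, the opening and the grip force at its end, in the units of the state.
- monitor.get_obs(): the state, without advancing time (a new reading comes with each control period).
- vision.snapshot(name): name is "scene" or "top" or "wrist"; returns the picture (420x560x3 uint8, red, green, blue); there is no depth.
- vision.calibration(name): a dict with "K" (3x3 intrinsics, pixels), "world_to_cam" (4x4, takes a point from world to camera coordinates); the wrist camera has in their place "mount" (4x4, takes a point from camera to tool coordinates, whose origin is the TCP and whose axes are the flange's). Camera axes: x right, y down, z forward; pixel columns grow to the right and rows downward; lengths in mm; the calibration is good to about 2 mm. A picture is of the moment at which its call begins: read the wrist's pose just before it. calibration takes no time and is no camera call.
- job.hand_in(): hands the job in; it is judged then, once.
Trained networks look in the newest picture that a camera, given by its name, has taken for a name from the list of things; names that differ only in an ending like _2 or _b are one class to them, and where a whole thing is asked for, a point or a joint stands for the part that bears it (a point fixed in the world has none). Each returns a list of dicts, best first, with "confidence" (0 to 1); they miss things now and then, are a little off and sometimes report something else, mostly with a low value. They report only what shows in the picture. A call takes as long as a camera call. They do not tell look-alikes from the thing itself.
- finder.find_in(camera, thing): "bbox" ([left, top, right, bottom] in pixels, round what is visible of it).
- finder.spot_point(camera, thing): "xy" ([column, row] in pixels: a listed point, or the origin of a listed thing).
The state is a dict: "t": time; "joint_pos": joint angles; "joint_vel": joint speeds; "tau": joint torques, N m; "ee_pos": TCP position; "eef_rot": TCP orientation; "contact_force": force on the tool from outside, world axes, zero at the start; "ft_torque": the same for the moment, N m; "gripper_width": opening from 0.0 (shut) to 1.0 (fully open); "gripper_force": force on a finger pad.
Only numpy, scipy, OpenCV 4.12 (cv2) and the standard library are available. Lean on these libraries where they do the work, as an engineer would, in place of code of your own. Each camera call takes 0.05 s, during which the arm holds its last target. There are 200 camera calls.

TASK

Load the raku kiln for firing: first turn the yellow gas handle fully shut, then pack every lidded pot on the table into the brick chamber, each standing upright on the chamber floor and fitted around the grey kiln post that is already in one corner. Only when all are in, open the gas handle until it lines up with the red pointer. Leave the post in the chamber and do not disturb the other things on the table.

Things in the scene. Friction and masses are not known exactly. Their poses are not given: they have to be found in the camera images.
- kiln: the base of a small raku kiln: fixed open tray of cream insulating brick, inner chamber 134 mm (along its x) by 268 mm (along its y), walls 22 mm thick, inner floor 20 mm and rim 70 mm above the table. Origin: on the table under the chamber's centre; z up. The gas valve stands beside its -y end: valve axis at (-70, -245) mm in this frame
- handle (a joint): opening of the gas valve, turning about the vertical: 0 = shut (handle points along the kiln's +x), grows counter-clockwise seen from above, 1.571 rad = fully open (handle along the kiln's +y). It stays where it is left (friction about 0.15 N m)
- handle_mid (a point): middle of the graspable part of the yellow valve handle, 50 mm out from the valve axis and 98 mm above the table. The handle is a bar 14 mm wide and 26 mm tall (85 to 111 mm above the table) reaching 75 mm out from the axis; x points outward along it, z up
- marker (a joint): angle of the red pointer, on the same axis and the same scale as the handle; it shows the opening wanted for this firing. It is not to be turned
- marker_axis (a point): on the valve axis at the red pointer, 66 mm above the table; the pointer is a flat strip under the handle, with a square head 85 to 107 mm out; x points outward along it
- trough_1_c (a point): oblong lidded pot 129 x 62 mm, green with a dark band and dark grip, 0.5 kg, long side along its x. The body is 58 mm high; on top stands a bar-shaped grip 50 mm long (along x) and 20 mm wide rising 30 mm above the lid, to 88 mm over the base, made to be gripped from above. The lid is fast. This point is on the vertical axis 44 mm above the base (half of the total height); z is up. May be absent.
- trough_2_c (a point): oblong lidded pot 129 x 62 mm, dark with a green band and green grip, 0.5 kg, long side along its x. The body is 58 mm high; on top stands a bar-shaped grip 50 mm long (along x) and 20 mm wide rising 30 mm above the lid, to 88 mm over the base, made to be gripped from above. The lid is fast. This point is on the vertical axis 44 mm above the base (half of the total height); z is up. May be absent.
- caddy_c (a point): square lidded pot 62 x 62 mm, sand-coloured with a blue band, 0.3 kg. The body is 58 mm high; on top stands a bar-shaped grip 34 mm long (along x) and 20 mm wide (blue) rising 30 mm above the lid, to 88 mm over the base, made to be gripped from above. The lid is fast. This point is on the vertical axis 44 mm above the base (half of the total height); z is up. May be absent.
- jar_1_c (a point): round lidded jar 62 mm in diameter, blue with a pale band and pale knob, 0.28 kg. The body is 58 mm high; on top stands a round knob 24 mm in diameter rising 30 mm above the lid, to 88 mm over the base, made to be gripped from above. The lid is fast. This point is on the vertical axis 44 mm above the base (half of the total height); z is up. May be absent.
- jar_2_c (a point): round lidded jar 62 mm in diameter, green with a dark band and dark knob, 0.28 kg. The body is 58 mm high; on top stands a round knob 24 mm in diameter rising 30 mm above the lid, to 88 mm over the base, made to be gripped from above. The lid is fast. This point is on the vertical axis 44 mm above the base (half of the total height); z is up. May be absent.
- post_a_c (a point): grey square kiln post 58 x 58 mm, 50 mm high (top 70 mm above the table), standing in the (+x, +y) corner of the chamber, its centre near 33.5 mm and 100.5 mm from the chamber's centre; just one of the four posts is present. This point is its centre
- post_b_c (a point): grey square kiln post 58 x 58 mm, 50 mm high (top 70 mm above the table), standing in the (+x, -y) corner of the chamber, its centre near 33.5 mm and 100.5 mm from the chamber's centre; just one of the four posts is present. This point is its centre
- post_c_c (a point): grey square kiln post 58 x 58 mm, 50 mm high (top 70 mm above the table), standing in the (-x, +y) corner of the chamber, its centre near 33.5 mm and 100.5 mm from the chamber's centre; just one of the four posts is present. This point is its centre
- post_d_c (a point): grey square kiln post 58 x 58 mm, 50 mm high (top 70 mm above the table), standing in the (-x, -y) corner of the chamber, its centre near 33.5 mm and 100.5 mm from the chamber's centre; just one of the four posts is present. This point is its centre
- brush_cup: clear plastic cup with two brushes in it, 72 mm across, 100 mm tall; bystander
- bowl: small open green bowl 100 mm across and 48 mm high; bystander, not a lidded pot
- wood_spoon: wooden spoon lying on the table; bystander
- phone_case: flat black phone case 85 x 165 x 14 mm; bystander
There are look-alikes about, which are no part of the job. Leave any orange or pink look-alike of the part that bears jar_1_c alone.

How it is judged:
By the outcome, as a careful person would: the job done as asked, in the order asked, and still so for the second after the job is handed in, with the robot touching nothing.
Of trough_1, trough_2, caddy, jar_1, jar_2 only 4 to 5 are there at a start; the rules pass over those that are not, and their reading is None.
Of post_a, post_b, post_c, post_d only 1 to 1 are there at a start; the rules pass over those that are not, and their reading is None.
At some moment in a run one of trough_1, trough_2, caddy, jar_1, jar_2 may be knocked a few centimetres aside while the robot is not near it.
It also fails if it takes over 192 s, if anything falls off the work surface, if the arm or the gripper's body presses on something with over 40 N, if the wrist force passes 120 N, or if a joint passes its speed limit or range.

## Working session

There is one attempt and no reset: what is moved stays moved. The work goes in short steps, Python scripts to look and compute and a tool call to move; the robot and the scene stay as the last step left them, time stands still between calls to the robot, and variables do not carry over. Pictures are saved under pics/ and viewed, at most 14 in all, crops included, and the job is handed in when it is done.

Besides the shell and the picture viewer there is one more tool, called by a JSON object that holds its "fn" and its "kwargs", one argument or row to a line. apply_moves: Moves the arm, as the interface text tells. Shifts and turns lie within -1 to 1; 1 stands for 0.15 m of shift or 180 degrees of turn. Its arguments: {"type":"object","properties":{"commands":{"type":"array","items":{"type":"array","items":{"type":"array","items":{"type":"number"}}}},"hand":{"type":"number"},"grip_force":{"type":"number"}},"required":["commands"]}

```bash
mkdir -p pics; cat > h.py <<'E'
import numpy as np, cv2
from plant import monitor, vision, job, finder
from scipy.spatial.transform import Rotation as R
def cam(n):
    c=vision.calibration(n); K=np.array(c["K"])
    if n!="wrist": return K,np.array(c["world_to_cam"])
    o=monitor.get_obs(); q=o["eef_rot"]; T=np.eye(4); T[:3,:3]=R.from_quat([q[1],q[2],q[3],q[0]]).as_matrix(); T[:3,3]=o["ee_pos"]
    return K,np.linalg.inv(T@np.array(c["mount"]))
def ray(KT,xy,z):
    K,W=KT; C=np.linalg.inv(W); d=C[:3,:3]@np.linalg.inv(K)@np.array([xy[0],xy[1],1.]); o=C[:3,3]
    return o+d*(z-o[2])/d[2]
def proj(KT,p):
    K,W=KT; c=W[:3,:3]@np.asarray(p,float)+W[:3,3]; u=K@c; return u[:2]/u[2]
def save(im,n): cv2.imwrite("pics/"+n+".png",cv2.cvtColor(im,cv2.COLOR_RGB2BGR))
E
python3 - <<'E'
from h import *
o=monitor.get_obs(); print(o["t"],o["ee_pos"],o["eef_rot"])
for n in("top","scene"):
    save(vision.snapshot(n),n+"0"); k=cam(n); print(n,np.linalg.inv(k[1])[:3,3].round())
    for th,z in (("kiln",0),("handle_mid",98),("marker_axis",66),("trough_1_c",44),("caddy_c",44),("jar_1_c",44),("post_a_c",45)):
        for d in finder.spot_point(n,th)[:5]:
            print(th,np.round(d["xy"]),round(d["confidence"],2),ray(k,d["xy"],z)[:2].round())
E
```

```text
0.0 [210.54378433 693.31831641 255.43037071] [-3.29653317e-05  1.46845577e-01  9.89159137e-01 -7.60004018e-04]
top [ 303.  115. 1373.]
kiln [185. 186.] 0.69 [599. 372.]
kiln [352. 195.] 0.61 [570. -83.]
handle_mid [433. 203.] 0.69 [ 531. -272.]
marker_axis [451. 203.] 0.54 [ 535. -328.]
caddy_c [219. 250.] 0.65 [420. 272.]
jar_1_c [219. 317.] 0.83 [250. 269.]
jar_1_c [240. 285.] 0.8 [330. 216.]
jar_1_c [144. 221.] 0.74 [496. 468.]
jar_1_c [106. 238.] 0.66 [451. 565.]
jar_1_c [182. 242.] 0.58 [442. 370.]
post_a_c [239. 133.] 0.19 [733. 223.]
scene [ 984.  517. 1021.]
kiln [232. 201.] 0.94 [559. -75.]
kiln [340. 291.] 0.71 [578. 369.]
handle_mid [191. 146.] 0.66 [ 537. -272.]
marker_axis [185. 146.] 0.53 [ 533. -317.]
trough_1_c [293. 253.] 0.63 [591. 207.]
caddy_c [348. 231.] 0.88 [430. 282.]
jar_1_c [392. 291.] 0.94 [505. 479.]
jar_1_c [350. 200.] 0.91 [336. 222.]
jar_1_c [370. 257.] 0.74 [459. 377.]
jar_1_c [434. 296.] 0.59 [444. 570.]
jar_1_c [382. 194.] 0.56 [251. 284.]
post_a_c [197. 191.] 0.7 [ 625. -157.]
```

```bash
python3 - <<'E'
import cv2
t=cv2.imread("pics/top0.png");cv2.imwrite("pics/t1.png",cv2.resize(t[90:350,70:490],(800,495),interpolation=cv2.INTER_CUBIC))
t=cv2.imread("pics/scene0.png");cv2.imwrite("pics/s1.png",cv2.resize(t[110:350,140:460],(800,600),interpolation=cv2.INTER_CUBIC))
E
```

```text
(no output)
```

View pics/t1.png

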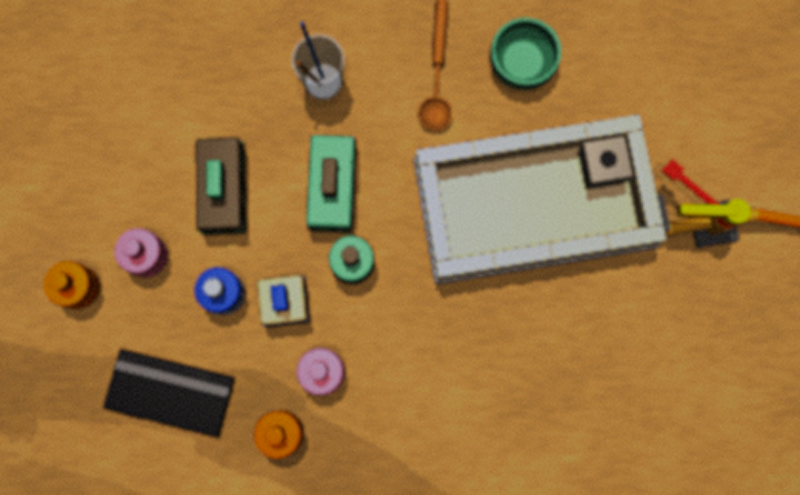

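View pics/s1.png

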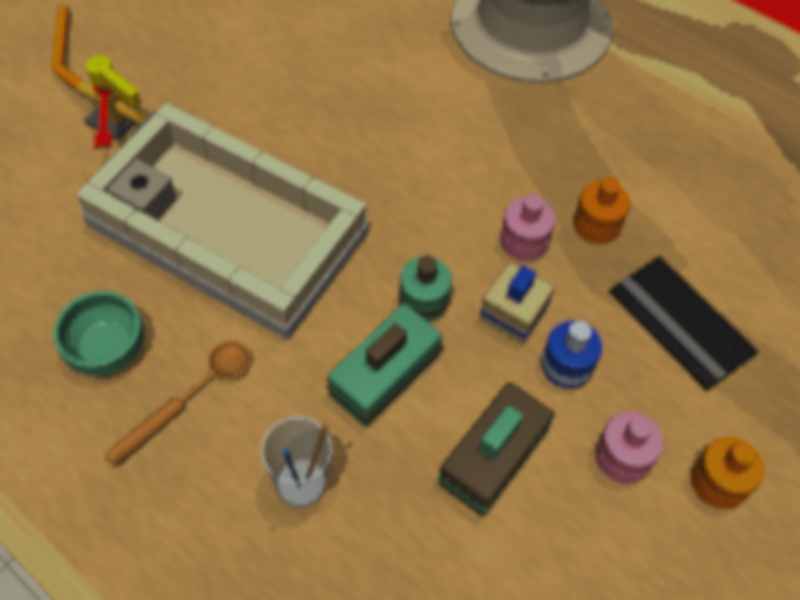

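The pictures show all five pots, in top crop pixels:
- **trough_1:** green, (332,182).
- **trough_2:** dark, (220,185).
- **caddy:** sand and blue, (282,300).
- **jar_1:** blue with a pale knob, (218,290). The pink (139,251), (320,372) and orange (72,284), (278,435) ones are look-alikes.
- **jar_2:** green with a dark knob, (350,260).

The post is in the (+x,-y) corner, so it is post_b. The handle is near fully open, and the marker is at about half.

```bash
cat >> h.py <<'E'
def pose():
    o=monitor.get_obs(); q=o["eef_rot"]; return np.array(o["ee_pos"]),R.from_quat([q[1],q[2],q[3],q[0]])
def down(yaw): # tool x azimuth, degrees
    c,s=np.cos(np.radians(yaw)),np.sin(np.radians(yaw)); return R.from_matrix(np.array([[c,s,0],[s,-c,0],[0,0,-1.]]))
def rows(wps,start=None):
    """each waypoint (x,y,z,yaw) is a separate call's end; prints the scaled shift/turn"""
    p,r=start or pose(); print("from",p.round(1),"yaw",round(np.degrees(np.arctan2(r.as_matrix()[1,0],r.as_matrix()[0,0])),1))
    for w in wps:
        t,n=np.array(w[:3],float),down(w[3]); d=r.inv().apply(t-p)/150; a=(r.inv()*n).as_rotvec()/np.pi
        print(list(w),"->",d.round(3).tolist()+a.round(3).tolist(),"rows>=",int(np.ceil(max(np.linalg.norm(t-p)/62.5,np.linalg.norm(a)*180/10.7))), "" if abs(d).max()<=1 else "TOO FAR")
        p,r=t,n
E
python3 - <<'E'
from h import *
c=vision.calibration("wrist"); print(np.array(c["K"]).round(),np.array(c["mount"]).round(2))
rows([(300,600,300,140),(390,480,350,125),(460,350,380,110),(500,220,380,100),(520,80,380,90),(510,-60,380,90)])
E
```

```text
[[290.   0. 285.]
 [  0. 290. 208.]
 [  0.   0.   1.]] [[  -0.     -0.96   -0.27   67.02]
 [   1.     -0.      0.     -0.  ]
 [  -0.     -0.27    0.96 -117.43]
 [   0.      0.      0.      1.  ]]
from [210.7 693.7 256.3] yaw 163.1
[300, 600, 300, 140] -> [-0.751, -0.425, -0.291, 0.0, 0.0, 0.128] rows>= 3 
[390, 480, 350, 125] -> [-0.974, -0.227, -0.333, 0.0, 0.0, 0.083] rows>= 3 
[460, 350, 380, 110] -> [-0.978, -0.115, -0.2, 0.0, 0.0, 0.083] rows>= 3 
[500, 220, 380, 100] -> [-0.906, -0.046, 0.0, 0.0, 0.0, 0.056] rows>= 3 
[520, 80, 380, 90] -> [-0.942, -0.031, 0.0, 0.0, 0.0, 0.056] rows>= 3 
[510, -60, 380, 90] -> [-0.933, -0.067, 0.0, 0.0, 0.0, 0.0] rows>= 3
```

{"fn": "apply_moves", "kwargs": {
  "commands": [
    [[-0.375, -0.21, -0.15, 0, 0, 0.064], [-0.75, -0.425, -0.29, 0, 0, 0.128], [-0.75, -0.425, -0.29, 0, 0, 0.128]]
  ]
}}

```text
t: 1.18
ee_pos: [304.3, 597.0, 301.8]
eef_rot: [0.001, 0.346, 0.938, 0.001]
contact_force: [-0.6, 0.4, 0.1]
gripper_width: 0.999
gripper_force: 0.0
```

{"fn": "apply_moves", "kwargs": {
  "commands": [
    [[-0.49, -0.11, -0.1, 0, 0, 0.04], [-0.975, -0.225, -0.2, 0, 0, 0.083], [-0.975, -0.225, -0.2, 0, 0, 0.083]]
  ]
}}

```text
t: 1.55
ee_pos: [392.4, 477.8, 330.7]
eef_rot: [0.001, 0.463, 0.887, 0.0]
contact_force: [0.1, 0.4, 0.0]
gripper_width: 1.001
gripper_force: 0.0
```

{"fn": "apply_moves", "kwargs": {
  "commands": [
    [[-0.49, -0.06, 0, 0, 0, 0.04], [-0.98, -0.115, 0, 0, 0, 0.083], [-0.98, -0.115, 0, 0, 0, 0.083], [-0.98, -0.115, 0, 0, 0, 0.083]]
  ]
}}

```text
t: 2.05
ee_pos: [461.5, 349.0, 330.0]
eef_rot: [0.0, 0.573, 0.82, 0.0]
contact_force: [-0.4, 1.6, 0.5]
gripper_width: 1.002
gripper_force: 0.0
```

```bash
python3 - <<'E'
from h import *
k=cam("wrist"); save(vision.snapshot("wrist"),"w1"); print(pose()[0],monitor.get_obs()["t"])
for th,z in (("trough_1_c",44),("caddy_c",44),("jar_1_c",44)):
        for d in finder.spot_point("wrist",th)[:6]:
            print(th,np.round(d["xy"]),round(d["confidence"],2),ray(k,d["xy"],z)[:2].round())
rows([(500,220,320,100),(520,80,300,90),(510,-60,300,90),(540,-130,300,90)])
E
```

```text
[460.60366966 350.62078796 329.84816063] 2.1
trough_1_c [331. 286.] 0.65 [587. 214.]
caddy_c [245. 212.] 0.59 [425. 282.]
caddy_c [197.  81.] 0.43 [313. 429.]
jar_1_c [340.   4.] 0.96 [452. 572.]
jar_1_c [124. 171.] 0.8 [247. 281.]
jar_1_c [341.  97.] 0.75 [494. 475.]
jar_1_c [273. 162.] 0.68 [439. 364.]
from [459.8 351.9 329.6] yaw 110.4
[500, 220, 320, 100] -> [-0.918, -0.055, 0.063, -0.0, -0.0, 0.058] rows>= 3 
[520, 80, 300, 90] -> [-0.942, -0.031, 0.133, 0.0, 0.0, 0.056] rows>= 3 
[510, -60, 300, 90] -> [-0.933, -0.067, 0.0, 0.0, 0.0, 0.0] rows>= 3 
[540, -130, 300, 90] -> [-0.467, 0.2, 0.0, 0.0, 0.0, 0.0] rows>= 2
```

View pics/w1.png

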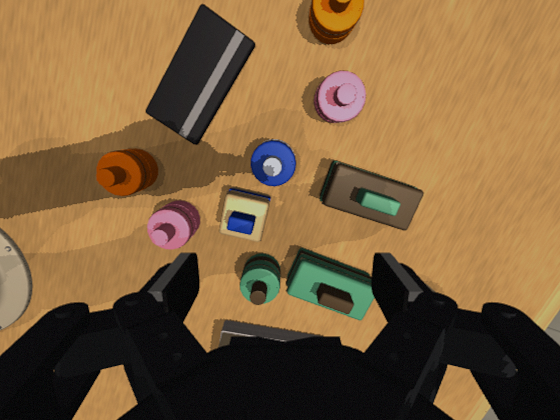

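The wrist view shows the dark trough at (373,195), the green trough at (333,287), the caddy at (243,218), the blue jar at (273,163) and the green jar at (260,283). The gripper hides rows below about 320. Next I go past the kiln to view it and the valve.

{"fn": "apply_moves", "kwargs": {
  "commands": [
    [[-0.46, -0.03, 0.03, 0, 0, 0.03], [-0.92, -0.055, 0.06, 0, 0, 0.058], [-0.92, -0.055, 0.06, 0, 0, 0.058]]
  ]
}}

```text
t: 2.62
ee_pos: [501.2, 214.9, 320.8]
eef_rot: [0.0, 0.646, 0.763, -0.0]
contact_force: [-0.4, 0.5, 0.9]
gripper_width: 1.0
gripper_force: 0.0
```

{"fn": "apply_moves", "kwargs": {
  "commands": [
    [[-0.47, -0.015, 0, 0, 0, 0.03], [-0.94, -0.03, 0, 0, 0, 0.056], [-0.94, -0.03, 0, 0, 0, 0.056]]
  ]
}}

```text
t: 3.0
ee_pos: [520.4, 75.9, 321.0]
eef_rot: [0.0, 0.71, 0.704, 0.0]
contact_force: [-0.5, -0.4, 0.0]
gripper_width: 1.0
gripper_force: 0.0
```

{"fn": "apply_moves", "kwargs": {
  "commands": [
    [[-0.47, 0.1, 0, 0, 0, 0], [-0.94, 0.2, 0, 0, 0, 0], [-0.94, 0.2, 0, 0, 0, 0]]
  ]
}}

```text
t: 3.38
ee_pos: [550.2, -65.0, 320.9]
eef_rot: [0.001, 0.709, 0.705, 0.0]
contact_force: [-0.1, 1.3, 1.1]
gripper_width: 1.001
gripper_force: 0.0
```

{"fn": "apply_moves", "kwargs": {
  "commands": [
    [[-0.47, 0.07, 0, 0, 0, 0], [-0.94, 0.13, 0, 0, 0, 0], [-0.94, 0.13, 0, 0, 0, 0], [-0.94, 0.13, 0, 0, 0, 0], [-0.94, 0.13, 0, 0, 0, 0]]
  ]
}}

```text
t: 4.0
ee_pos: [568.5, -201.4, 320.4]
eef_rot: [-0.001, 0.708, 0.706, 0.0]
contact_force: [-0.1, -0.1, -0.4]
gripper_width: 1.0
gripper_force: 0.0
```

```bash
python3 - <<'E'
from h import *
k=cam("wrist"); im=vision.snapshot("wrist"); save(im,"w2"); print(pose()[0],monitor.get_obs()["t"])
for th,z in (("kiln",0),("post_b_c",45),("handle_mid",98),("marker_axis",66)):
        for d in finder.spot_point("wrist",th)[:3]:
            print(th,np.round(d["xy"]),round(d["confidence"],2),ray(k,d["xy"],z)[:2].round())
np.savez("w2.npz",im=im,K=k[0],W=k[1])
E
```

```text
[ 568.46910944 -201.44859456  320.55164187] 4.05
kiln [281.  86.] 0.65 [564. -77.]
post_b_c [320. 153.] 0.93 [ 616. -166.]
handle_mid [260. 244.] 0.78 [ 537. -274.]
marker_axis [260. 272.] 0.93 [ 534. -329.]
```

View pics/w2.png

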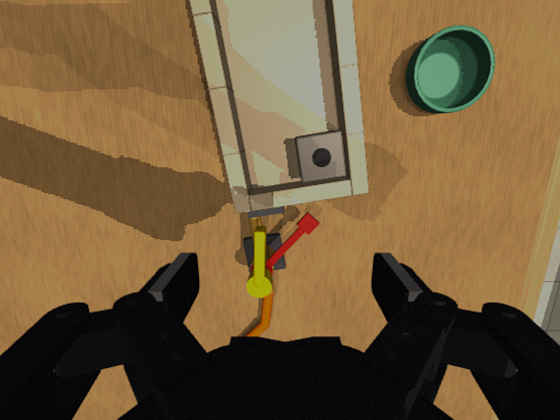

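```bash
python3 - <<'E'
from h import *
import scipy.optimize as so
z=np.load("w2.npz"); k=(z["K"],z["W"]); im=z["im"]
hsv=cv2.cvtColor(im,cv2.COLOR_RGB2HSV)
def cen(lo,hi,box):
    m=cv2.inRange(hsv,lo,hi); b=np.zeros_like(m); b[box[1]:box[3],box[0]:box[2]]=1; m=m*b; ys,xs=np.nonzero(m); return m,xs,ys
m,xs,ys=cen((24,150,100),(35,255,255),(230,220,300,310)); P=np.array([ray(k,(x,y),111)[:2] for x,y in zip(xs,ys)])
tip=P[P[:,1]>np.percentile(P[:,1],97)].mean(0); print("yellow n",len(P),"y range",P[:,1].min(),P[:,1].max(),"tip",tip.round(1))
c,s,_=np.linalg.svd(P-P.mean(0),full_matrices=False); print("bar dir",_[0]); disc=P[P[:,1]<P[:,1].min()+30]; print("disc c",disc.mean(0).round(1))
m,xs,ys=cen((0,180,100),(6,255,255),(255,205,330,275)); Q=np.array([ray(k,(x,y),67)[:2] for x,y in zip(xs,ys)])
h=Q[Q[:,1]>Q[:,1].max()-28]; print("red head",h.mean(0).round(1),len(Q),Q.min(0).round(),Q.max(0).round())
u=np.linalg.svd(Q-Q.mean(0),full_matrices=False)[2][0]; print("red dir deg",np.degrees(np.arctan2(u[1],u[0])))
a,b=ray(k,(235.5,213),70),ray(k,(368,192),70); print("corners",a.round(1),b.round(1),np.linalg.norm(a-b))
th=np.arctan2(b[1]-a[1],b[0]-a[0]); print("yaw",np.degrees(th)); cR=np.array([[np.cos(th),-np.sin(th)],[np.sin(th),np.cos(th)]])
ctr=(a+b)[:2]/2+cR@[0,156]; print("ctr",ctr,"valve",ctr+cR@[-70,-245])
# long edges: outer-left side points
for p in((193,18),(350,18)): print(ray(k,p,70).round(1), (cR.T@(ray(k,p,70)[:2]-ctr)).round(1))
E
```

```text
yellow n 945 y range -341.49810778261076 -253.43370630412238 tip [ 537.2 -254.6]
bar dir [-0.03813726 -0.99927251]
disc c [ 535. -326.]
red head [ 597.9 -258.4] 631 [ 542. -331.] [ 613. -243.]
red dir deg -131.7627723942149
corners [ 503.2 -241.6   70. ] [ 676.4 -213.8   70. ] 175.47764940543544
yaw 9.13732050378274
ctr [565.00703299 -73.67416752] valve [ 534.80158676 -326.68134334]
[466.5 -14.6  70. ] [-87.8  74. ]
[641.9 -15.1  70. ] [85.2 45.6]
```

```bash
python3 - <<'E'
from h import *
rows([(536.5,-276.5,170,88.2),(536.5,-276.5,104,88.2)])
for f in np.r_[np.arange(8,80,8),80]: f*=1;a=np.radians(f); print([round((np.cos(a)-1)/3,3),round(np.sin(a)/3,3),0,0,0,round(f/180,3)])
E
```

```text
from [ 568.2 -202.9  320.9] yaw 89.8
[536.5, -276.5, 170, 88.2] -> [-0.492, -0.209, 1.006, 0.0, -0.0, 0.009] rows>= 3 TOO FAR
[536.5, -276.5, 104, 88.2] -> [0.0, 0.0, 0.44, 0.0, 0.0, 0.0] rows>= 2 
[np.float64(-0.003), np.float64(0.046), 0, 0, 0, np.float64(0.044)]
[np.float64(-0.013), np.float64(0.092), 0, 0, 0, np.float64(0.089)]
[np.float64(-0.029), np.float64(0.136), 0, 0, 0, np.float64(0.133)]
[np.float64(-0.051), np.float64(0.177), 0, 0, 0, np.float64(0.178)]
[np.float64(-0.078), np.float64(0.214), 0, 0, 0, np.float64(0.222)]
[np.float64(-0.11), np.float64(0.248), 0, 0, 0, np.float64(0.267)]
[np.float64(-0.147), np.float64(0.276), 0, 0, 0, np.float64(0.311)]
[np.float64(-0.187), np.float64(0.3), 0, 0, 0, np.float64(0.356)]
[np.float64(-0.23), np.float64(0.317), 0, 0, 0, np.float64(0.4)]
[np.float64(-0.275), np.float64(0.328), 0, 0, 0, np.float64(0.444)]
```

{"fn": "apply_moves", "kwargs": {
  "commands": [
    [[-0.25, -0.1, 0.35, 0, 0, 0.009], [-0.49, -0.21, 0.7, 0, 0, 0.009], [-0.49, -0.21, 1, 0, 0, 0.009], [-0.49, -0.21, 1, 0, 0, 0.009], [-0.49, -0.21, 1, 0, 0, 0.009]]
  ],
  "hand": 0.3
}}

```text
t: 4.88
ee_pos: [537.1, -277.3, 172.3]
eef_rot: [0.001, 0.719, 0.695, 0.0]
contact_force: [0.5, 0.0, -0.5]
gripper_width: 0.695
gripper_force: 0.0
```

{"fn": "apply_moves", "kwargs": {
  "commands": [
    [[0, 0, 0.2, 0, 0, 0], [0, 0, 0.4, 0, 0, 0], [0, 0, 0.445, 0, 0, 0], [0, 0, 0.445, 0, 0, 0]]
  ]
}}

```text
t: 5.38
ee_pos: [537.0, -277.5, 105.5]
eef_rot: [0.001, 0.719, 0.695, 0.0]
contact_force: [-0.3, 0.2, -0.4]
gripper_width: 0.704
gripper_force: 0.0
```

{"fn": "apply_moves", "kwargs": {
  "commands": [
    [[0, 0, 0, 0, 0, 0], [0, 0, 0, 0, 0, 0], [0, 0, 0, 0, 0, 0], [0, 0, 0, 0, 0, 0], [0, 0, 0, 0, 0, 0], [0, 0, 0, 0, 0, 0]]
  ],
  "hand": 1,
  "grip_force": 40
}}

```text
t: 6.12
ee_pos: [536.4, -277.6, 104.8]
eef_rot: [0.0, 0.719, 0.695, 0.0]
contact_force: [-0.0, 1.4, 7.2]
gripper_width: 0.158
gripper_force: 43.0
```

{"fn": "apply_moves", "kwargs": {
  "commands": [
    [[-0.003, 0.046, 0, 0, 0, 0.044], [-0.013, 0.092, 0, 0, 0, 0.089], [-0.029, 0.136, 0, 0, 0, 0.133], [-0.051, 0.177, 0, 0, 0, 0.178], [-0.078, 0.214, 0, 0, 0, 0.222], [-0.11, 0.248, 0, 0, 0, 0.267], [-0.147, 0.276, 0, 0, 0, 0.311], [-0.187, 0.3, 0, 0, 0, 0.356], [-0.23, 0.317, 0, 0, 0, 0.4], [-0.275, 0.328, 0, 0, 0, 0.444], [-0.275, 0.328, 0, 0, 0, 0.444], [-0.275, 0.328, 0, 0, 0, 0.444], [-0.275, 0.328, 0, 0, 0, 0.444]]
  ]
}}

```text
t: 7.75
ee_pos: [584.7, -320.7, 104.9]
eef_rot: [0.0, 0.997, 0.072, 0.001]
contact_force: [0.8, 0.7, 5.2]
gripper_width: 0.157
gripper_force: 43.4
```

{"fn": "apply_moves", "kwargs": {
  "commands": [
    [[-0.001, 0.017, 0, 0, 0, 0.017], [-0.003, 0.035, 0, 0, 0, 0.033], [-0.003, 0.035, 0, 0, 0, 0.033], [-0.003, 0.035, 0, 0, 0, 0.033]]
  ]
}}

```text
t: 8.25
ee_pos: [584.4, -321.5, 104.7]
eef_rot: [-0.004, 1.0, 0.023, -0.001]
contact_force: [-3.3, 13.1, 16.8]
gripper_width: 0.156
gripper_force: 96.6
```

```bash
python3 - <<'E'
from h import *
o=monitor.get_obs(); print(o["contact_force"],o["ft_torque"]); rows([(584,-322,200,8),(560,-400,330,90)])
E
```

```text
[-3.34446828 13.1485345  16.75374274] [2.58473343 0.9450836  1.9378457 ]
from [ 584.4 -321.5  104.7] yaw 2.6
[584, -322, 200, 8] -> [-0.003, -0.001, -0.635, -0.002, 0.0, -0.03] rows>= 2 
[560, -400, 330, 90] -> [-0.231, 0.493, -0.867, 0.0, 0.0, -0.456] rows>= 8
```

{"fn": "apply_moves", "kwargs": {
  "commands": [
    [[0, -0.017, 0, 0, 0, -0.02], [0, -0.017, 0, 0, 0, -0.02], [0, -0.017, 0, 0, 0, -0.02]]
  ],
  "hand": 0.3
}}

```text
t: 8.62
ee_pos: [584.0, -323.4, 104.1]
eef_rot: [0.0, 0.999, 0.05, 0.0]
contact_force: [-0.1, 0.6, 0.8]
gripper_width: 0.705
gripper_force: 0.0
```

{"fn": "apply_moves", "kwargs": {
  "commands": [
    [[0, 0, -0.3, 0, 0, 0], [0, 0, -0.6, 0, 0, 0], [0, 0, -1, 0, 0, 0], [0, 0, -1, 0, 0, 0]]
  ]
}}

```text
t: 9.12
ee_pos: [585.1, -325.3, 258.6]
eef_rot: [0.002, 0.999, 0.05, 0.003]
contact_force: [0.0, -0.4, -0.4]
gripper_width: 0.7
gripper_force: 0.0
```

```bash
python3 - <<'E'
from h import *
rows([(568,-215,320,90)])
E
```

```text
from [ 585.1 -325.3  258.6] yaw 5.7
[568, -215, 320, 90] -> [-0.038, -0.741, -0.413, 0.002, -0.0, -0.468] rows>= 8
```

{"fn": "apply_moves", "kwargs": {
  "commands": [
    [[-0.01, -0.2, -0.2, 0, 0, -0.06], [-0.02, -0.4, -0.41, 0, 0, -0.12], [-0.04, -0.74, -0.41, 0, 0, -0.18], [-0.04, -0.74, -0.41, 0, 0, -0.24], [-0.04, -0.74, -0.41, 0, 0, -0.3], [-0.04, -0.74, -0.41, 0, 0, -0.36], [-0.04, -0.74, -0.41, 0, 0, -0.42], [-0.04, -0.74, -0.41, 0, 0, -0.468], [-0.04, -0.74, -0.41, 0, 0, -0.468], [-0.04, -0.74, -0.41, 0, 0, -0.468]]
  ]
}}

```text
t: 10.38
ee_pos: [566.6, -213.4, 315.1]
eef_rot: [-0.0, 0.708, 0.706, -0.0]
contact_force: [-0.2, -0.3, -0.5]
gripper_width: 0.7
gripper_force: 0.0
```

```bash
python3 - <<'E'
from h import *
k=cam("wrist"); im=vision.snapshot("wrist"); save(im,"w3"); print(pose()[0],monitor.get_obs()["t"])
np.savez("w3.npz",im=im,K=k[0],W=k[1])
hsv=cv2.cvtColor(im,cv2.COLOR_RGB2HSV)
m=cv2.inRange(hsv,(24,150,100),(35,255,255)); m[:200]=0; ys,xs=np.nonzero(m); P=np.array([ray(k,(x,y),111)[:2] for x,y in zip(xs,ys)]);print(len(P))
u=np.linalg.svd(P-P.mean(0),full_matrices=False)[2][0]; print("bar deg",np.degrees(np.arctan2(u[1],u[0])),P.min(0),P.max(0))
r=P[P[:,0]>P[:,0].max()-12].mean(0); l=P[P[:,0]<P[:,0].min()+26].mean(0); d=r-l; print(r,l,np.degrees(np.arctan2(d[1],d[0])))
rows([(560,-75,320,90),(530,70,320,90),(500,200,320,100)])
E
```

```text
[ 566.69882274 -213.37311464  315.15705748] 10.425
1008
bar deg -2.539317364376949 [ 519.30136506 -341.94174264] [ 608.15697736 -236.78369881]
[ 602.2680234  -316.00637916] [ 533.3772444  -315.92199374] -0.07018248461842692
from [ 566.7 -213.4  315.2] yaw 89.8
[560, -75, 320, 90] -> [0.922, -0.047, -0.032, -0.0, -0.0, -0.001] rows>= 3 
[530, 70, 320, 90] -> [0.967, -0.2, 0.0, 0.0, 0.0, 0.0] rows>= 3 
[500, 200, 320, 100] -> [0.867, -0.2, 0.0, 0.0, 0.0, -0.056] rows>= 3
```

View pics/w3.png

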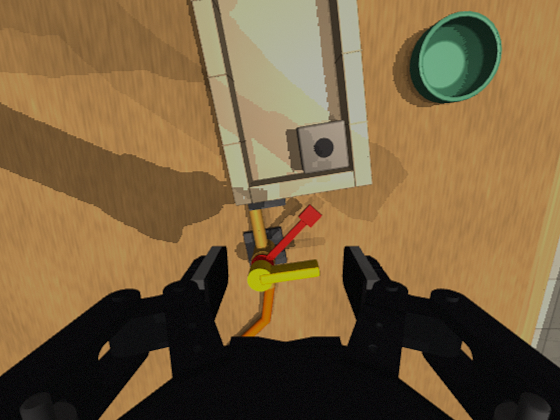

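```bash
python3 - <<'E'
from h import *
z=np.load("w3.npz"); k=(z["K"],z["W"]); im=z["im"]
hsv=cv2.cvtColor(im,cv2.COLOR_RGB2HSV); m=cv2.inRange(hsv,(24,150,150),(35,255,255)); m[:255]=0;m[295:]=0
ys,xs=np.nonzero(m); print(xs.min(),xs.max())
top=[];bot=[]
for x in range(278,314):
    c=np.nonzero(m[:,x])[0]
    if len(c): top.append((x,c.min()-.5)); bot.append((x,c.max()+.5))
for n,e,zz in(("top",top,111),("bot",bot,111)):
    P=np.array([ray(k,p,zz)[:2] for p in e]); f=np.polyfit(P[:,0],P[:,1],1); print(n,np.degrees(np.arctan(f[0])))
big=cv2.resize(im[170:310,220:400],(720,560),interpolation=cv2.INTER_CUBIC); save(big,"w3c")
# kiln outer end edge
g=cv2.cvtColor(im,cv2.COLOR_RGB2GRAY)
E
```

```text
247 319
top 8.960911763569992
bot 8.768469210339726
```

View pics/w3c.png

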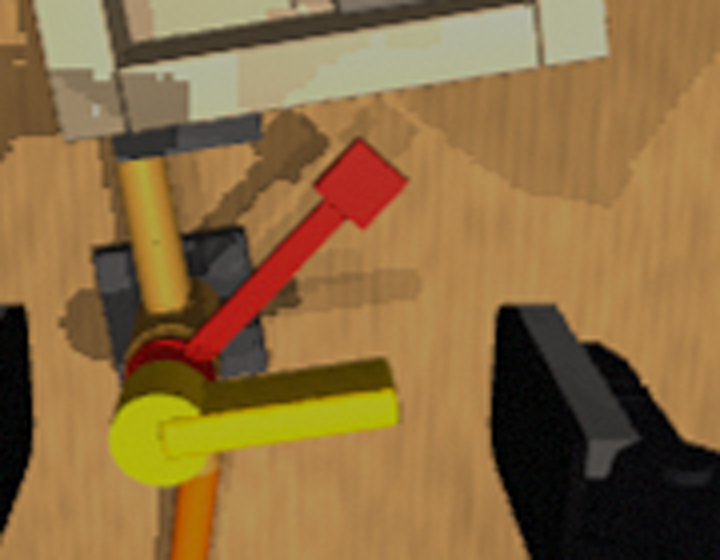

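The handle edges lie at 8.9° against the kiln yaw of 9.1°, so the valve is shut. The post is at (323,147) in w3. I rise to see the whole kiln.

{"fn": "apply_moves", "kwargs": {
  "commands": [
    [[0.1, 0, -0.4, 0, 0, 0], [0.2, 0, -0.8, 0, 0, 0], [0.2, 0, -0.9, 0, 0, 0], [0.2, 0, -0.9, 0, 0, 0], [0.2, 0, -0.9, 0, 0, 0]]
  ]
}}

```text
t: 11.05
ee_pos: [566.3, -183.1, 448.8]
eef_rot: [-0.001, 0.707, 0.707, -0.001]
contact_force: [-0.4, -0.6, 0.1]
gripper_width: 0.702
gripper_force: 0.0
```

```bash
python3 - <<'E'
from h import *
k=cam("wrist"); im=vision.snapshot("wrist"); print(pose()[0])
np.savez("w4.npz",im=im,K=k[0],W=k[1])
# rectified top-down map of z=70 plane, 1px=1mm, x:440..700, y:-260..130
S=2; src=[];dst=[]
for X,Y in((440,-260),(700,-260),(700,130),(440,130)):
    src.append(proj(k,(X,Y,70))); dst.append(((X-440)*S,(130-Y)*S))
H=cv2.getPerspectiveTransform(np.float32(src),np.float32(dst)); r=cv2.warpPerspective(im,H,(520,780)); 
r=cv2.rotate(r,cv2.ROTATE_90_COUNTERCLOCKWISE); save(r,"rect")
E
```

```text
[ 566.28279255 -183.21168609  448.71191257]
```

View pics/rect.png

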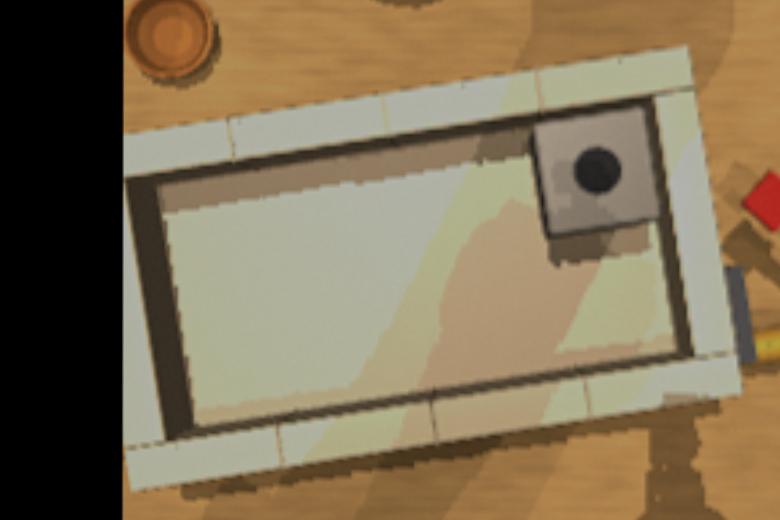

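Kiln measured: centre (565.8,-73.3), yaw 8.9°, and the post sits at (33,-101) in the kiln frame, as expected.

Packing plan in the kiln frame:
- **-x column:** both troughs lengthwise, at x=-32.7, y=±67.
- **+x column:** the three small pots, at x=32.7, y=-35.6, 31 and 98.

Next I look over the pots.

```bash
python3 - <<'E'
from h import *
rows([(560,-50,400,90),(530,90,330,90),(480,220,330,100)])
E
```

```text
from [ 566.3 -183.2  448.7] yaw 90.0
[560, -50, 400, 90] -> [0.888, -0.041, 0.325, -0.001, -0.0, -0.0] rows>= 3 
[530, 90, 330, 90] -> [0.933, -0.2, 0.467, 0.0, 0.0, 0.0] rows>= 3 
[480, 220, 330, 100] -> [0.867, -0.333, 0.0, 0.0, 0.0, -0.056] rows>= 3
```

{"fn": "apply_moves", "kwargs": {
  "commands": [
    [[0.4, -0.02, 0.1, 0, 0, 0], [0.8, -0.04, 0.25, 0, 0, 0], [0.89, -0.04, 0.33, 0, 0, 0]]
  ]
}}

```text
t: 11.48
ee_pos: [559.9, -45.7, 398.4]
eef_rot: [-0.002, 0.705, 0.709, -0.001]
contact_force: [0.2, -0.3, 1.2]
gripper_width: 0.701
gripper_force: 0.0
```

{"fn": "apply_moves", "kwargs": {
  "commands": [
    [[0.4, -0.1, 0.2, 0, 0, 0], [0.8, -0.2, 0.4, 0, 0, 0], [0.93, -0.2, 0.47, 0, 0, 0]]
  ]
}}

```text
t: 11.85
ee_pos: [529.1, 91.5, 328.3]
eef_rot: [-0.001, 0.706, 0.708, -0.001]
contact_force: [0.3, -0.2, -0.1]
gripper_width: 0.704
gripper_force: 0.0
```

{"fn": "apply_moves", "kwargs": {
  "commands": [
    [[0.4, -0.17, 0, 0, 0, -0.03], [0.8, -0.33, 0, 0, 0, -0.056], [0.87, -0.33, 0, 0, 0, -0.056], [0.87, -0.33, 0, 0, 0, -0.056], [0.87, -0.33, 0, 0, 0, -0.056]]
  ]
}}

```text
t: 12.48
ee_pos: [481.8, 218.0, 330.3]
eef_rot: [0.0, 0.643, 0.766, -0.0]
contact_force: [0.0, -0.8, -0.6]
gripper_width: 0.704
gripper_force: 0.0
```

```bash
cat >> h.py <<'E'
def grips(tag,show=False):
    k=cam("wrist"); im=vision.snapshot("wrist"); S=2; X0,Y0,X1,Y1=330,100,730,500
    src=[proj(k,(X,Y,88)) for X,Y in((X0,Y0),(X1,Y0),(X1,Y1),(X0,Y1))]
    dst=[((X-X0)*S,(Y1-Y)*S) for X,Y in((X0,Y0),(X1,Y0),(X1,Y1),(X0,Y1))]
    H=cv2.getPerspectiveTransform(np.float32(src),np.float32(dst)); r=cv2.warpPerspective(im,H,((X1-X0)*S,(Y1-Y0)*S))
    save(cv2.resize(r,(600,600)),"g"+tag); save(im,"v"+tag); np.savez("g"+tag+".npz",im=im,r=r,K=k[0],W=k[1]); return im,r,k
E
python3 - <<'E'
from h import *
print(pose()[0],monitor.get_obs()["t"]); im,r,k=grips("1")
E
```

```text
[481.83691854 217.9901755  330.28696283] 12.475
```

View pics/g1.png

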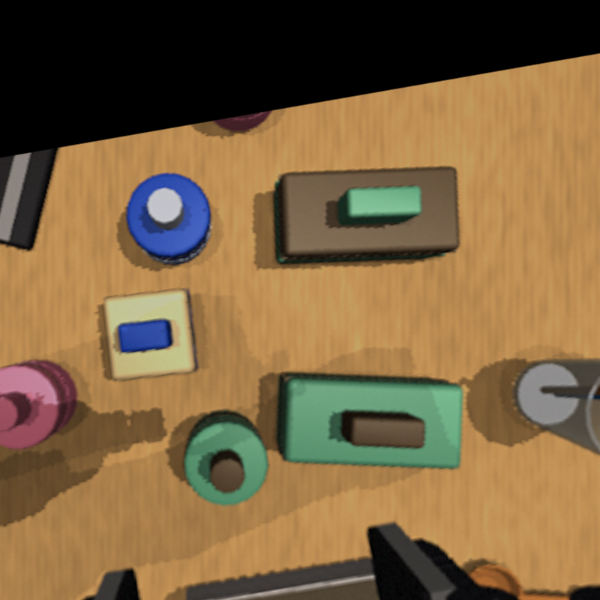

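Grip tops in g1:
- **Green trough:** (389,428), world (589,215), about -2.5°.
- **Dark trough:** (385,200), world (587,367), 0°.
- **Caddy:** (145,335), world (427,277), +5°.
- **Blue jar knob:** (164,205), world (439,363).
- **Green jar knob:** (228,473), world (482,185).

The pink jar at (20,400) is left alone. These match the earlier readings. I take the green trough first.

```bash
cat >> h.py <<'E'
KC=np.array([565.8,-73.3]); KY=8.9
def kw(x,y,z=0): c,s=np.cos(np.radians(KY)),np.sin(np.radians(KY)); return (KC[0]+c*x-s*y,KC[1]+s*x+c*y)
E
python3 - <<'E'
from h import *
z=np.load("g1.npz"); r=z["r"]; hsv=cv2.cvtColor(r,cv2.COLOR_RGB2HSV)
# refine via segmentation, boxes in 2px/mm map
def seg(n,lo,hi,box):
    m=cv2.inRange(hsv[box[1]:box[3],box[0]:box[2]],lo,hi); c=max(cv2.findContours(m,0,2)[0],key=cv2.contourArea); (u,v),wh,a=cv2.minAreaRect(c)
    print(n,"X %.1f Y %.1f"%(330+(u+box[0])/2,500-(v+box[1])/2),np.round(np.array(wh)/2,1),"ang",round(a,1))
seg("dark tr grip",(60,80,110),(90,255,255),(440,240,580,295))
seg("caddy grip",(110,120,130),(130,255,255),(140,410,250,480))
seg("knob1",(0,0,140),(180,70,255),(180,240,260,310))
seg("knob2",(0,30,20),(25,200,130),(270,590,340,670))
seg("gr tr grip",(0,30,95),(25,200,150),(440,530,590,610))
p=kw(-32.7,-66.5); print(p)
rows([(589,214.7,200,177),(589,214.7,87,177),(589,214.7,230,177),(545,110,230,137),(520,0,230,99),(*p,230,98.9)])
E
```

```text
dark tr grip X 586.2 Y 366.0 [18.3 47.5] ang 88.1
caddy grip X 425.5 Y 276.5 [17. 31.] ang 84.4
knob1 X 439.5 Y 363.2 [22.3 22.3] ang 45.0
knob2 X 481.2 Y 185.8 [26.5 21.5] ang 90.0
gr tr grip X 589.3 Y 213.9 [45.1 11.1] ang 3.8
(np.float64(543.7819530782555), np.float64(-144.05836070565698))
from [481.8 218.  330.4] yaw 99.9
[589, 214.7, 200, 177] -> [-0.144, 0.7, 0.87, -0.0, 0.0, -0.428] rows>= 8 
[589, 214.7, 87, 177] -> [0.0, 0.0, 0.753, 0.0, 0.0, 0.0] rows>= 2 
[589, 214.7, 230, 177] -> [0.0, 0.0, -0.953, 0.0, 0.0, 0.0] rows>= 3 
[545, 110, 230, 137] -> [0.256, -0.712, 0.0, 0.0, 0.0, 0.222] rows>= 4 
[520, 0, 230, 99] -> [-0.378, -0.65, 0.0, 0.0, 0.0, 0.211] rows>= 4 
[np.float64(543.7819530782555), np.float64(-144.05836070565698), 230, 98.9] -> [-0.973, 0.006, 0.0, 0.0, 0.0, 0.001] rows>= 3
```

{"fn": "apply_moves", "kwargs": {
  "commands": [
    [[-0.02, 0.15, 0, 0, 0, -0.06], [-0.05, 0.3, 0, 0, 0, -0.12], [-0.08, 0.45, 0.2, 0, 0, -0.18], [-0.12, 0.6, 0.4, 0, 0, -0.24], [-0.14, 0.7, 0.6, 0, 0, -0.3], [-0.14, 0.7, 0.8, 0, 0, -0.36], [-0.14, 0.7, 0.87, 0, 0, -0.42], [-0.14, 0.7, 0.87, 0, 0, -0.428], [-0.14, 0.7, 0.87, 0, 0, -0.428]]
  ]
}}

```text
t: 13.65
ee_pos: [588.9, 216.8, 200.7]
eef_rot: [0.0, 0.027, 1.0, 0.0]
contact_force: [-0.3, -0.1, 0.7]
gripper_width: 0.698
gripper_force: 0.0
```

```bash
python3 - <<'E'
from h import *
rows([(589,214.2,87,177)])
E
```

```text
from [588.9 216.8 200.7] yaw 176.9
[589, 214.2, 87, 177] -> [-0.001, -0.017, 0.758, 0.0, 0.0, -0.001] rows>= 2
```

{"fn": "apply_moves", "kwargs": {
  "commands": [
    [[0, -0.01, 0.3, 0, 0, 0], [0, -0.01, 0.6, 0, 0, 0], [0, -0.01, 0.7, 0, 0, 0], [0, -0.01, 0.755, 0, 0, 0], [0, -0.01, 0.755, 0, 0, 0]]
  ]
}}

```text
t: 14.28
ee_pos: [588.6, 216.6, 87.6]
eef_rot: [0.001, 0.025, 1.0, 0.0]
contact_force: [-0.3, -0.5, 1.2]
gripper_width: 0.701
gripper_force: 0.0
```

{"fn": "apply_moves", "kwargs": {
  "commands": [
    [[0, 0, 0, 0, 0, 0], [0, 0, 0, 0, 0, 0], [0, 0, 0, 0, 0, 0], [0, 0, 0, 0, 0, 0], [0, 0, 0, 0, 0, 0]]
  ],
  "hand": 1,
  "grip_force": 50
}}

```text
t: 14.9
ee_pos: [588.1, 216.0, 87.1]
eef_rot: [0.0, 0.025, 1.0, -0.0]
contact_force: [-1.4, -4.1, 6.0]
gripper_width: 0.225
gripper_force: 54.1
```

{"fn": "apply_moves", "kwargs": {
  "commands": [
    [[0, 0, -0.2, 0, 0, 0], [0, 0, -0.5, 0, 0, 0], [0, 0, -0.8, 0, 0, 0], [0, 0, -0.95, 0, 0, 0], [0, 0, -0.95, 0, 0, 0]]
  ]
}}

```text
t: 15.52
ee_pos: [588.4, 217.2, 230.3]
eef_rot: [0.001, 0.025, 1.0, 0.001]
contact_force: [0.6, 0.6, -6.4]
gripper_width: 0.222
gripper_force: 52.5
```

{"fn": "apply_moves", "kwargs": {
  "commands": [
    [[0.05, -0.15, 0, 0, 0, 0.04], [0.1, -0.3, 0, 0, 0, 0.09], [0.15, -0.5, 0, 0, 0, 0.14], [0.2, -0.65, 0, 0, 0, 0.19], [0.256, -0.712, 0, 0, 0, 0.222]]
  ]
}}

```text
t: 16.15
ee_pos: [543.1, 110.0, 227.3]
eef_rot: [-0.001, 0.368, 0.93, -0.001]
contact_force: [0.4, -0.2, -5.8]
gripper_width: 0.222
gripper_force: 52.5
```

```bash
python3 - <<'E'
from h import *
p=kw(-32.7,-66.5)
rows([(520,0,230,98.9),(*p,230,98.9)])
E
```

```text
from [543.1 110.  227.3] yaw 136.9
[520, 0, 230, 98.9] -> [-0.389, -0.641, -0.016, -0.001, 0.0, 0.211] rows>= 4 
[np.float64(543.7819530782555), np.float64(-144.05836070565698), 230, 98.9] -> [-0.973, 0.008, 0.0, 0.0, 0.0, 0.0] rows>= 3
```

{"fn": "apply_moves", "kwargs": {
  "commands": [
    [[-0.08, -0.15, 0, 0, 0, 0.04], [-0.16, -0.3, 0, 0, 0, 0.09], [-0.25, -0.48, 0, 0, 0, 0.14], [-0.39, -0.64, -0.016, 0, 0, 0.19], [-0.39, -0.64, -0.016, 0, 0, 0.211]]
  ]
}}

```text
t: 16.77
ee_pos: [521.0, -1.1, 230.3]
eef_rot: [-0.0, 0.651, 0.759, -0.001]
contact_force: [-0.3, 1.3, -7.3]
gripper_width: 0.224
gripper_force: 52.4
```

{"fn": "apply_moves", "kwargs": {
  "commands": [
    [[-0.3, 0, 0, 0, 0, 0], [-0.6, 0.01, 0, 0, 0, 0], [-0.85, 0.01, 0, 0, 0, 0], [-0.973, 0.008, 0, 0, 0, 0], [-0.973, 0.008, 0, 0, 0, 0], [-0.973, 0.008, 0, 0, 0, 0]]
  ]
}}

```text
t: 17.52
ee_pos: [546.2, -140.8, 230.8]
eef_rot: [-0.001, 0.648, 0.762, -0.0]
contact_force: [0.7, 0.6, -5.4]
gripper_width: 0.227
gripper_force: 52.3
```

```bash
python3 - <<'E'
from h import *
p=kw(-32.7,-66.5)
k=cam("wrist"); save(vision.snapshot("wrist"),"p1")
rows([(*p,107,98.9)]); print(p)
E
```

```text
from [ 546.4 -140.7  231.1] yaw 99.3
[np.float64(543.7819530782555), np.float64(-144.05836070565698), 107, 98.9] -> [-0.02, -0.02, 0.827, -0.0, -0.0, 0.002] rows>= 2 
(np.float64(543.7819530782555), np.float64(-144.05836070565698))
```

View pics/p1.png

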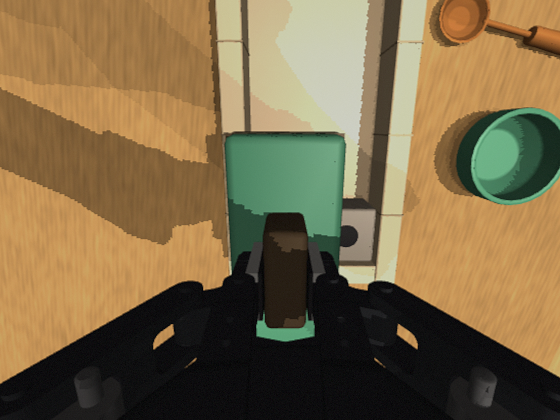

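{"fn": "apply_moves", "kwargs": {
  "commands": [
    [[-0.02, -0.02, 0.15, 0, 0, 0.002], [-0.02, -0.02, 0.35, 0, 0, 0.002], [-0.02, -0.02, 0.42, 0, 0, 0.002], [-0.02, -0.02, 0.42, 0, 0, 0.002], [-0.02, -0.02, 0.42, 0, 0, 0.002]]
  ]
}}

```text
t: 18.2
ee_pos: [544.7, -145.8, 169.6]
eef_rot: [0.001, 0.65, 0.76, 0.0]
contact_force: [0.8, -0.4, -5.6]
gripper_width: 0.224
gripper_force: 52.2
```

```bash
python3 - <<'E'
from h import *
p=kw(-32.7,-66.5)
rows([(*p,107,98.9)])
E
```

```text
from [ 544.7 -145.8  169.6] yaw 98.9
[np.float64(543.7819530782555), np.float64(-144.05836070565698), 107, 98.9] -> [0.013, -0.005, 0.417, 0.0, 0.0, -0.0] rows>= 2
```

{"fn": "apply_moves", "kwargs": {
  "commands": [
    [[0.007, -0.004, 0.05, 0, 0, 0], [0.007, -0.004, 0.12, 0, 0, 0], [0.007, -0.004, 0.18, 0, 0, 0], [0.007, -0.004, 0.24, 0, 0, 0], [0.007, -0.004, 0.3, 0, 0, 0], [0.007, -0.004, 0.36, 0, 0, 0], [0.007, -0.004, 0.4, 0, 0, 0], [0.007, -0.004, 0.4, 0, 0, 0]]
  ]
}}

```text
t: 19.2
ee_pos: [543.4, -145.0, 108.3]
eef_rot: [-0.0, 0.65, 0.76, -0.0]
contact_force: [0.2, 0.3, -7.0]
gripper_width: 0.226
gripper_force: 52.3
```

{"fn": "apply_moves", "kwargs": {
  "commands": [
    [[0, 0, 0.01, 0, 0, 0], [0, 0, 0.013, 0, 0, 0], [0, 0, 0.013, 0, 0, 0]]
  ]
}}

```text
t: 19.58
ee_pos: [543.4, -144.6, 107.3]
eef_rot: [0.0, 0.65, 0.76, 0.0]
contact_force: [-2.0, 3.7, 4.5]
gripper_width: 0.226
gripper_force: 53.8
```

{"fn": "apply_moves", "kwargs": {
  "commands": [
    [[0, 0, 0, 0, 0, 0], [0, 0, 0, 0, 0, 0], [0, 0, 0, 0, 0, 0], [0, 0, -0.1, 0, 0, 0], [0, 0, -0.4, 0, 0, 0], [0, 0, -0.8, 0, 0, 0], [0, 0, -1, 0, 0, 0]]
  ],
  "hand": 0.55
}}

```text
t: 20.45
ee_pos: [544.0, -145.6, 260.6]
eef_rot: [0.002, 0.651, 0.759, 0.001]
contact_force: [0.6, -0.3, -0.5]
gripper_width: 0.452
gripper_force: 0.0
```

```bash
python3 - <<'E'
from h import *
rows([(540,0,300,99),(525,140,310,100),(500,240,320,100)])
E
```

```text
from [ 544.  -145.6  260.6] yaw 98.8
[540, 0, 300, 99] -> [0.963, 0.124, -0.263, 0.001, 0.0, -0.001] rows>= 3 
[525, 140, 310, 100] -> [0.937, 0.047, -0.067, 0.0, 0.0, -0.006] rows>= 3 
[500, 240, 320, 100] -> [0.685, -0.048, -0.067, 0.0, 0.0, 0.0] rows>= 2
```

{"fn": "apply_moves", "kwargs": {
  "commands": [
    [[0.4, 0.05, -0.1, 0, 0, 0], [0.8, 0.12, -0.26, 0, 0, 0], [0.963, 0.124, -0.26, 0, 0, 0]]
  ],
  "hand": 0.3
}}

```text
t: 20.82
ee_pos: [540.1, 3.8, 298.1]
eef_rot: [0.001, 0.649, 0.761, 0.002]
contact_force: [-0.7, -0.5, 0.7]
gripper_width: 0.702
gripper_force: 0.0
```

{"fn": "apply_moves", "kwargs": {
  "commands": [
    [[0.4, 0.02, -0.06, 0, 0, 0], [0.8, 0.04, -0.06, 0, 0, 0], [0.94, 0.047, -0.06, 0, 0, 0]]
  ]
}}

```text
t: 21.2
ee_pos: [524.0, 145.0, 305.6]
eef_rot: [-0.0, 0.649, 0.761, 0.001]
contact_force: [0.1, -0.1, -0.7]
gripper_width: 0.7
gripper_force: 0.0
```

{"fn": "apply_moves", "kwargs": {
  "commands": [
    [[0.35, -0.03, -0.06, 0, 0, 0], [0.685, -0.05, -0.06, 0, 0, 0], [0.685, -0.05, -0.06, 0, 0, 0], [0.685, -0.05, -0.06, 0, 0, 0]]
  ]
}}

```text
t: 21.7
ee_pos: [501.5, 240.8, 314.3]
eef_rot: [0.0, 0.65, 0.76, 0.0]
contact_force: [-0.3, -0.3, 0.7]
gripper_width: 0.697
gripper_force: 0.0
```

```bash
cat >> h.py <<'E'
def seg(r,n,lo,hi,X,Y,w=32):
    u0,v0=int((X-w-330)*2),int((500-Y-w)*2); u0,v0=max(u0,0),max(v0,0)
    hsv=cv2.cvtColor(r,cv2.COLOR_RGB2HSV)[v0:v0+4*w,u0:u0+4*w]
    cs=cv2.findContours(cv2.inRange(hsv,lo,hi),0,2)[0]
    if not cs: print(n,"none"); return
    (u,v),wh,a=cv2.minAreaRect(max(cs,key=cv2.contourArea)); print(n,"X %.1f Y %.1f"%(330+(u+u0)/2,500-(v+v0)/2),np.round(np.array(wh)/2,1),"ang",round(a,1))
def remeas(tag,which):
    im,r,k=grips(tag); A={"dark":((60,80,110),(90,255,255),586,366),"caddy":((110,120,130),(130,255,255),425.5,276.5,20),"j1":((0,0,140),(180,70,255),439.5,363,25),"j2":((0,30,20),(25,200,130),481.5,185.5,22)}
    for n in which: seg(r,n,*A[n])
E
python3 - <<'E'
from h import *
print(pose()[0],monitor.get_obs()["t"]); remeas("2",["dark","caddy","j1","j2"])
rows([(560,320,250,145),(587,366,200,182),(587,366,87,182)])
E
```

```text
[501.5412106  240.84850201 314.33969502] 21.7
dark X 586.2 Y 366.1 [18.4 47.7] ang 87.8
caddy X 425.8 Y 276.5 [16.7 30.6] ang 84.0
j1 X 439.4 Y 363.3 [22.5 22.6] ang 18.4
j2 X 481.5 Y 186.8 [28.5 21. ] ang 90.0
from [501.8 240.3 314.3] yaw 98.8
[560, 320, 250, 145] -> [0.466, 0.465, 0.429, 0.0, 0.0, -0.257] rows>= 5 
[587, 366, 200, 182] -> [0.028, 0.354, 0.333, 0.0, 0.0, -0.206] rows>= 4 
[587, 366, 87, 182] -> [0.0, 0.0, 0.753, 0.0, 0.0, 0.0] rows>= 2
```

View pics/g2.png

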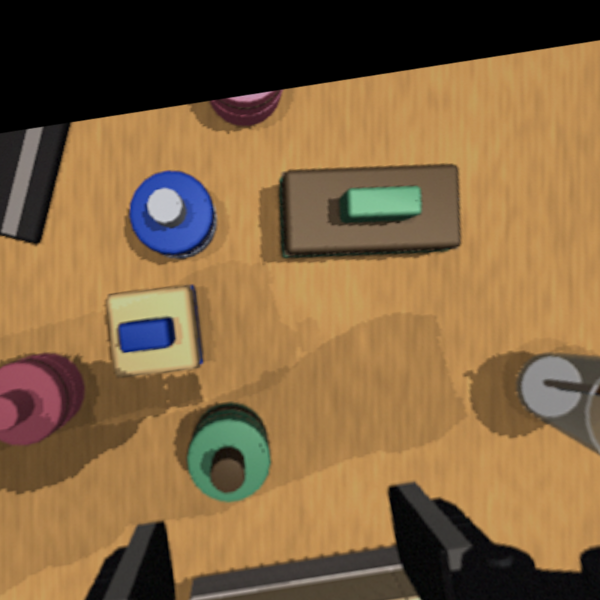

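{"fn": "apply_moves", "kwargs": {
  "commands": [
    [[0.1, 0.1, 0.1, 0, 0, -0.05], [0.2, 0.2, 0.2, 0, 0, -0.1], [0.3, 0.3, 0.3, 0, 0, -0.15], [0.4, 0.4, 0.43, 0, 0, -0.2], [0.465, 0.465, 0.43, 0, 0, -0.257], [0.465, 0.465, 0.43, 0, 0, -0.257]]
  ]
}}

```text
t: 22.5
ee_pos: [560.9, 319.9, 249.2]
eef_rot: [0.0, 0.301, 0.954, -0.0]
contact_force: [-0.6, -0.6, -1.1]
gripper_width: 0.699
gripper_force: 0.0
```

{"fn": "apply_moves", "kwargs": {
  "commands": [
    [[0.01, 0.1, 0.1, 0, 0, -0.05], [0.02, 0.2, 0.2, 0, 0, -0.1], [0.03, 0.35, 0.33, 0, 0, -0.15], [0.03, 0.35, 0.33, 0, 0, -0.206], [0.03, 0.35, 0.33, 0, 0, -0.206], [0.03, 0.35, 0.33, 0, 0, -0.206]]
  ]
}}

```text
t: 23.25
ee_pos: [586.5, 365.5, 200.4]
eef_rot: [0.0, -0.016, 1.0, -0.0]
contact_force: [0.1, -0.8, -0.9]
gripper_width: 0.704
gripper_force: 0.0
```

```bash
python3 - <<'E'
from h import *
p=kw(-32.7,66.5);print(p)
rows([(586.5,366,87,182),(586.5,366,230,182),(570,230,230,160),(545,110,230,130),(*p,230,98.9)])
E
```

```text
(np.float64(523.2054717004263), np.float64(-12.659698558328216))
from [586.5 365.5 200.4] yaw -178.2
[586.5, 366, 87, 182] -> [0.0, 0.003, 0.756, -0.0, 0.0, -0.001] rows>= 2 
[586.5, 366, 230, 182] -> [0.0, 0.0, -0.953, 0.0, 0.0, 0.0] rows>= 3 
[570, 230, 230, 160] -> [0.142, -0.902, 0.0, 0.0, 0.0, 0.122] rows>= 3 
[545, 110, 230, 130] -> [-0.117, -0.809, 0.0, 0.0, 0.0, 0.167] rows>= 3 
[np.float64(523.2054717004263), np.float64(-12.659698558328216), 230, 98.9] -> [-0.533, -0.637, 0.0, 0.0, 0.0, 0.173] rows>= 3
```

{"fn": "apply_moves", "kwargs": {
  "commands": [
    [[0, 0.003, 0.3, 0, 0, 0], [0, 0.003, 0.6, 0, 0, 0], [0, 0.003, 0.7, 0, 0, 0], [0, 0.003, 0.756, 0, 0, 0], [0, 0.003, 0.756, 0, 0, 0]]
  ]
}}

```text
t: 23.88
ee_pos: [586.6, 367.3, 87.2]
eef_rot: [0.0, -0.019, 1.0, 0.0]
contact_force: [-0.1, -0.1, -0.5]
gripper_width: 0.702
gripper_force: 0.0
```

{"fn": "apply_moves", "kwargs": {
  "commands": [
    [[0, 0, 0, 0, 0, 0], [0, 0, 0, 0, 0, 0], [0, 0, 0, 0, 0, 0], [0, 0, 0, 0, 0, 0], [0, 0, 0, 0, 0, 0]]
  ],
  "hand": 1,
  "grip_force": 50
}}

```text
t: 24.5
ee_pos: [586.6, 367.0, 87.3]
eef_rot: [0.0, -0.019, 1.0, 0.0]
contact_force: [-1.1, -1.0, 6.5]
gripper_width: 0.22
gripper_force: 53.3
```

{"fn": "apply_moves", "kwargs": {
  "commands": [
    [[0, 0, -0.2, 0, 0, 0], [0, 0, -0.5, 0, 0, 0], [0, 0, -0.8, 0, 0, 0], [0, 0, -0.95, 0, 0, 0], [0, 0, -0.95, 0, 0, 0]]
  ]
}}

```text
t: 25.12
ee_pos: [586.4, 367.4, 230.0]
eef_rot: [0.001, -0.019, 1.0, 0.001]
contact_force: [-0.2, 0.3, -6.6]
gripper_width: 0.222
gripper_force: 51.8
```

{"fn": "apply_moves", "kwargs": {
  "commands": [
    [[0.04, -0.2, 0, 0, 0, 0.03], [0.08, -0.45, 0, 0, 0, 0.06], [0.12, -0.7, 0, 0, 0, 0.1], [0.14, -0.9, 0, 0, 0, 0.122]]
  ]
}}

```text
t: 25.62
ee_pos: [569.2, 229.4, 227.1]
eef_rot: [-0.001, 0.173, 0.985, -0.001]
contact_force: [0.7, 0.2, -6.0]
gripper_width: 0.227
gripper_force: 51.8
```

{"fn": "apply_moves", "kwargs": {
  "commands": [
    [[-0.03, -0.25, 0, 0, 0, 0.04], [-0.06, -0.5, 0, 0, 0, 0.08], [-0.1, -0.7, 0, 0, 0, 0.12], [-0.117, -0.81, 0, 0, 0, 0.167]]
  ]
}}

```text
t: 26.12
ee_pos: [545.1, 109.0, 228.1]
eef_rot: [-0.0, 0.424, 0.906, -0.001]
contact_force: [0.7, 0.1, -6.1]
gripper_width: 0.224
gripper_force: 51.8
```

{"fn": "apply_moves", "kwargs": {
  "commands": [
    [[-0.15, -0.15, 0, 0, 0, 0.04], [-0.3, -0.35, 0, 0, 0, 0.08], [-0.43, -0.5, 0, 0, 0, 0.12], [-0.533, -0.637, 0, 0, 0, 0.173], [-0.533, -0.637, 0, 0, 0, 0.173], [-0.533, -0.637, 0, 0, 0, 0.173]]
  ]
}}

```text
t: 26.88
ee_pos: [524.0, -11.8, 228.6]
eef_rot: [-0.0, 0.649, 0.761, -0.0]
contact_force: [0.5, 0.7, -6.4]
gripper_width: 0.221
gripper_force: 51.7
```

```bash
python3 - <<'E'
from h import *
p=kw(-33,66.5)
rows([(*p,170,98.9)])
E
```

```text
from [524.  -11.8 228.6] yaw 99.0
[np.float64(522.9090837406956), np.float64(-12.706111674218064), 170, 98.9] -> [-0.005, -0.008, 0.391, -0.0, -0.0, 0.001] rows>= 1
```

{"fn": "apply_moves", "kwargs": {
  "commands": [
    [[-0.004, -0.007, 0.15, 0, 0, 0], [-0.004, -0.007, 0.3, 0, 0, 0], [-0.004, -0.007, 0.39, 0, 0, 0], [-0.004, -0.007, 0.39, 0, 0, 0], [-0.004, -0.007, 0.39, 0, 0, 0]]
  ]
}}

```text
t: 27.5
ee_pos: [523.7, -12.3, 170.8]
eef_rot: [0.0, 0.649, 0.761, 0.0]
contact_force: [-0.0, -0.2, -6.2]
gripper_width: 0.223
gripper_force: 51.8
```

{"fn": "apply_moves", "kwargs": {
  "commands": [
    [[0, 0, 0.05, 0, 0, 0], [0, 0, 0.12, 0, 0, 0], [0, 0, 0.18, 0, 0, 0], [0, 0, 0.24, 0, 0, 0], [0, 0, 0.3, 0, 0, 0], [0, 0, 0.36, 0, 0, 0], [0, 0, 0.4, 0, 0, 0], [0, 0, 0.4, 0, 0, 0]]
  ]
}}

```text
t: 28.5
ee_pos: [523.2, -12.4, 109.9]
eef_rot: [-0.0, 0.649, 0.761, -0.0]
contact_force: [-0.5, 0.0, -6.3]
gripper_width: 0.229
gripper_force: 51.7
```

{"fn": "apply_moves", "kwargs": {
  "commands": [
    [[0, 0, 0.01, 0, 0, 0], [0, 0, 0.022, 0, 0, 0], [0, 0, 0.022, 0, 0, 0]]
  ]
}}

```text
t: 28.88
ee_pos: [523.5, -12.2, 107.3]
eef_rot: [0.0, 0.649, 0.761, 0.0]
contact_force: [0.3, 1.1, -3.1]
gripper_width: 0.224
gripper_force: 52.1
```

{"fn": "apply_moves", "kwargs": {
  "commands": [
    [[0, 0, 0, 0, 0, 0], [0, 0, 0, 0, 0, 0], [0, 0, 0, 0, 0, 0], [0, 0, -0.1, 0, 0, 0], [0, 0, -0.4, 0, 0, 0], [0, 0, -0.8, 0, 0, 0], [0, 0, -1, 0, 0, 0]]
  ],
  "hand": 0.55
}}

```text
t: 29.75
ee_pos: [523.9, -12.7, 260.8]
eef_rot: [0.001, 0.649, 0.76, 0.001]
contact_force: [0.3, 0.9, -0.5]
gripper_width: 0.447
gripper_force: 0.0
```

{"fn": "apply_moves", "kwargs": {
  "commands": [
    [[0.3, 0, -0.1, 0, 0, 0], [0.6, 0, -0.3, 0, 0, 0], [0.85, 0, -0.3, 0, 0, 0], [0.85, 0, -0.3, 0, 0, 0], [0.85, 0, -0.3, 0, 0, 0]]
  ],
  "hand": 0.3
}}

```text
t: 30.38
ee_pos: [503.1, 113.0, 302.6]
eef_rot: [0.0, 0.649, 0.761, 0.0]
contact_force: [-0.6, -1.0, 0.5]
gripper_width: 0.698
gripper_force: 0.0
```

```bash
python3 - <<'E'
from h import *
print(pose()[0],monitor.get_obs()["t"]); remeas("3",["caddy","j1","j2"])
rows([(482,184,200,98.9),(482,184,87,98.9)])
E
```

```text
[503.1127451  113.00012511 302.58827922] 30.375
caddy X 425.8 Y 276.0 [17.2 31.1] ang 83.3
j1 none
j2 X 481.5 Y 182.2 [21.6 21.6] ang 45.0
from [503.2 112.6 302.4] yaw 99.0
[482, 184, 200, 98.9] -> [0.493, -0.066, 0.683, 0.0, 0.0, 0.0] rows>= 3 
[482, 184, 87, 98.9] -> [0.0, 0.0, 0.753, 0.0, 0.0, 0.0] rows>= 2
```

View pics/g3.png

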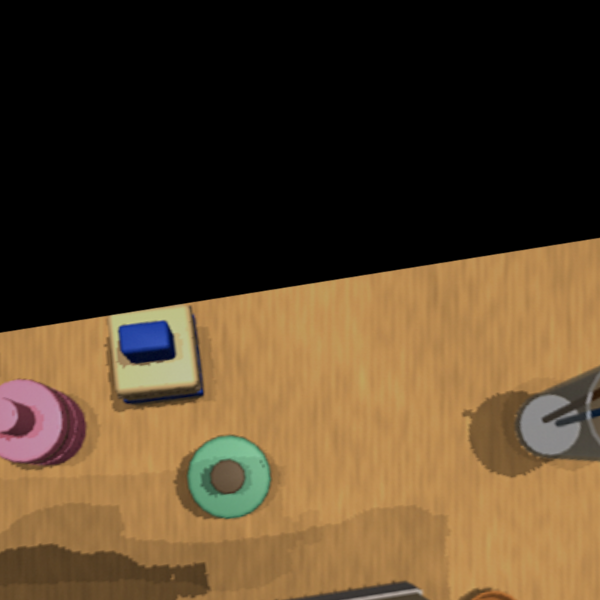

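{"fn": "apply_moves", "kwargs": {
  "commands": [
    [[0.25, -0.03, 0.2, 0, 0, 0], [0.48, -0.07, 0.5, 0, 0, 0], [0.482, -0.07, 0.68, 0, 0, 0], [0.482, -0.07, 1, 0, 0, 0], [0.482, -0.07, 1, 0, 0, 0], [0.482, -0.07, 1, 0, 0, 0]]
  ]
}}

```text
t: 31.18
ee_pos: [482.4, 182.4, 153.1]
eef_rot: [0.0, 0.65, 0.76, 0.0]
contact_force: [-0.2, -0.1, 0.2]
gripper_width: 0.7
gripper_force: 0.0
```

```bash
python3 - <<'E'
from h import *
p=kw(32.7,-35.6);print(p)
rows([(481.7,182.3,87,98.9),(481.7,182.3,230,98.9),(530,90,230,98.9),(570,-10,230,98.9),(*p,230,98.9)])
E
```

```text
(np.float64(603.6139773629201), np.float64(-103.41234158939764))
from [482.4 182.4 153.1] yaw 98.9
[481.7, 182.3, 87, 98.9] -> [0.0, -0.005, 0.441, 0.0, 0.0, 0.0] rows>= 2 
[481.7, 182.3, 230, 98.9] -> [0.0, 0.0, -0.953, 0.0, 0.0, 0.0] rows>= 3 
[530, 90, 230, 98.9] -> [-0.658, 0.223, 0.0, 0.0, 0.0, 0.0] rows>= 2 
[570, -10, 230, 98.9] -> [-0.7, 0.16, 0.0, 0.0, 0.0, 0.0] rows>= 2 
[np.float64(603.6139773629201), np.float64(-103.41234158939764), 230, 98.9] -> [-0.65, 0.125, 0.0, 0.0, 0.0, 0.0] rows>= 2
```

{"fn": "apply_moves", "kwargs": {
  "commands": [
    [[0, -0.003, 0.2, 0, 0, 0], [0, -0.003, 0.4, 0, 0, 0], [0, -0.003, 0.441, 0, 0, 0], [0, -0.003, 0.441, 0, 0, 0]]
  ]
}}

```text
t: 31.68
ee_pos: [481.9, 183.2, 87.1]
eef_rot: [0.0, 0.649, 0.76, 0.001]
contact_force: [-0.1, 0.9, -0.2]
gripper_width: 0.703
gripper_force: 0.0
```

{"fn": "apply_moves", "kwargs": {
  "commands": [
    [[0, 0, 0, 0, 0, 0], [0, 0, 0, 0, 0, 0], [0, 0, 0, 0, 0, 0], [0, 0, 0, 0, 0, 0], [0, 0, 0, 0, 0, 0]]
  ],
  "hand": 1,
  "grip_force": 50
}}

```text
t: 32.3
ee_pos: [481.4, 183.5, 86.9]
eef_rot: [0.0, 0.649, 0.761, 0.001]
contact_force: [-1.6, 0.3, 9.3]
gripper_width: 0.265
gripper_force: 48.5
```

{"fn": "apply_moves", "kwargs": {
  "commands": [
    [[0, 0, -0.2, 0, 0, 0], [0, 0, -0.5, 0, 0, 0], [0, 0, -0.8, 0, 0, 0], [0, 0, -0.953, 0, 0, 0], [0, 0, -0.953, 0, 0, 0]]
  ]
}}

```text
t: 32.92
ee_pos: [481.5, 183.7, 230.3]
eef_rot: [0.0, 0.649, 0.761, 0.002]
contact_force: [0.0, -0.1, -3.1]
gripper_width: 0.266
gripper_force: 50.1
```

{"fn": "apply_moves", "kwargs": {
  "commands": [
    [[-0.22, 0.07, 0, 0, 0, 0], [-0.44, 0.15, 0, 0, 0, 0], [-0.658, 0.223, 0, 0, 0, 0]]
  ]
}}

```text
t: 33.3
ee_pos: [529.4, 90.2, 227.3]
eef_rot: [-0.001, 0.649, 0.761, -0.001]
contact_force: [-0.3, -0.4, -3.4]
gripper_width: 0.263
gripper_force: 49.9
```

{"fn": "apply_moves", "kwargs": {
  "commands": [
    [[-0.25, 0.05, 0, 0, 0, 0], [-0.5, 0.11, 0, 0, 0, 0], [-0.7, 0.16, 0, 0, 0, 0]]
  ]
}}

```text
t: 33.67
ee_pos: [569.5, -10.4, 227.1]
eef_rot: [-0.001, 0.65, 0.76, -0.001]
contact_force: [0.7, 0.8, -3.8]
gripper_width: 0.261
gripper_force: 49.9
```

{"fn": "apply_moves", "kwargs": {
  "commands": [
    [[-0.25, 0.05, 0, 0, 0, 0], [-0.5, 0.1, 0, 0, 0, 0], [-0.65, 0.125, 0, 0, 0, 0], [-0.65, 0.125, 0.2, 0, 0, 0], [-0.65, 0.125, 0.37, 0, 0, 0], [-0.65, 0.125, 0.37, 0, 0, 0], [-0.65, 0.125, 0.37, 0, 0, 0]]
  ]
}}

```text
t: 34.55
ee_pos: [603.6, -102.4, 173.2]
eef_rot: [-0.0, 0.649, 0.76, -0.0]
contact_force: [0.1, -0.1, -3.5]
gripper_width: 0.26
gripper_force: 49.7
```

```bash
python3 - <<'E'
from h import *
p=kw(32.7,-35.6)
rows([(*p,107,98.9)]); save(vision.snapshot("wrist"),"p3")
E
```

```text
from [ 603.6 -102.4  173.2] yaw 99.0
[np.float64(603.6139773629201), np.float64(-103.41234158939764), 107, 98.9] -> [-0.007, -0.001, 0.441, -0.0, 0.0, 0.001] rows>= 2
```

View pics/p3.png

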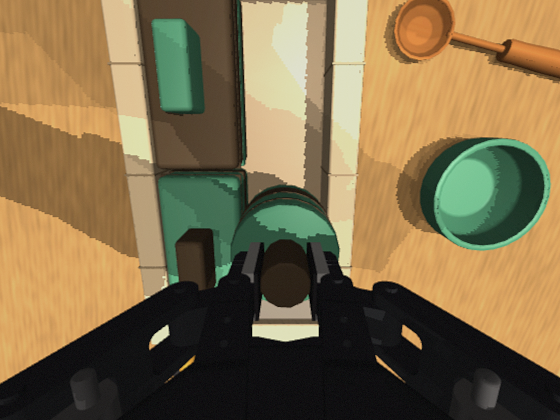

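{"fn": "apply_moves", "kwargs": {
  "commands": [
    [[0, 0, 0.05, 0, 0, 0], [0, 0, 0.12, 0, 0, 0], [0, 0, 0.18, 0, 0, 0], [0, 0, 0.24, 0, 0, 0], [0, 0, 0.3, 0, 0, 0], [0, 0, 0.36, 0, 0, 0], [0, 0, 0.42, 0, 0, 0], [0, 0, 0.435, 0, 0, 0], [0, 0, 0.435, 0, 0, 0]]
  ]
}}

```text
t: 35.72
ee_pos: [603.7, -102.3, 108.0]
eef_rot: [-0.0, 0.649, 0.761, -0.0]
contact_force: [-0.6, -0.2, -2.4]
gripper_width: 0.263
gripper_force: 49.8
```

{"fn": "apply_moves", "kwargs": {
  "commands": [
    [[0, 0, 0.006, 0, 0, 0], [0, 0, 0.006, 0, 0, 0], [0, 0, 0.006, 0, 0, 0], [0, 0, 0.006, 0, 0, 0], [0, 0, -0.1, 0, 0, 0], [0, 0, -0.4, 0, 0, 0], [0, 0, -0.8, 0, 0, 0], [0, 0, -1, 0, 0, 0]]
  ],
  "hand": 0.5
}}

```text
t: 36.72
ee_pos: [604.4, -102.8, 262.4]
eef_rot: [0.002, 0.649, 0.76, 0.001]
contact_force: [0.9, 0.1, -0.4]
gripper_width: 0.495
gripper_force: 0.0
```

```bash
python3 - <<'E'
from h import *
rows([(570,25,290,98.9),(510,140,300,98.9),(455,210,300,110)])
E
```

```text
from [ 604.4 -102.8  262.4] yaw 99.0
[570, 25, 290, 98.9] -> [0.877, -0.092, -0.186, 0.001, 0.0, 0.001] rows>= 3 
[510, 140, 300, 98.9] -> [0.819, -0.277, -0.067, 0.0, 0.0, 0.0] rows>= 3 
[455, 210, 300, 110] -> [0.518, -0.29, 0.0, 0.0, 0.0, -0.062] rows>= 2
```

{"fn": "apply_moves", "kwargs": {
  "commands": [
    [[0.4, -0.04, -0.1, 0, 0, 0], [0.8, -0.09, -0.18, 0, 0, 0], [0.877, -0.092, -0.18, 0, 0, 0]]
  ],
  "hand": 0.3
}}

```text
t: 37.1
ee_pos: [568.7, 29.9, 286.8]
eef_rot: [-0.0, 0.647, 0.762, 0.001]
contact_force: [1.0, -0.5, -0.3]
gripper_width: 0.695
gripper_force: 0.0
```

{"fn": "apply_moves", "kwargs": {
  "commands": [
    [[0.4, -0.13, -0.06, 0, 0, 0], [0.8, -0.27, -0.06, 0, 0, 0], [0.82, -0.277, -0.06, 0, 0, 0]]
  ]
}}

```text
t: 37.48
ee_pos: [507.2, 144.1, 294.5]
eef_rot: [-0.001, 0.647, 0.763, 0.0]
contact_force: [0.8, 0.1, 0.2]
gripper_width: 0.698
gripper_force: 0.0
```

{"fn": "apply_moves", "kwargs": {
  "commands": [
    [[0.25, -0.15, 0, 0, 0, -0.05], [0.518, -0.29, 0, 0, 0, -0.062], [0.518, -0.29, 0, 0, 0, -0.062], [0.518, -0.29, 0, 0, 0, -0.062]]
  ]
}}

```text
t: 37.98
ee_pos: [454.8, 209.2, 294.5]
eef_rot: [0.0, 0.573, 0.82, 0.0]
contact_force: [0.9, -0.7, 0.3]
gripper_width: 0.702
gripper_force: 0.0
```

```bash
python3 - <<'E'
from h import *
print(pose()[0],monitor.get_obs()["t"]); remeas("4",["caddy","j1"])
rows([(440,250,250,150),(425.8,276.3,150,185.6),(425.8,276.3,87,185.6)])
E
```

```text
[454.83747023 209.15138595 294.52864886] 37.975
caddy X 425.5 Y 276.3 [16.6 30.5] ang 83.7
j1 X 439.5 Y 363.2 [22.3 22.3] ang 45.0
from [455.  208.9 294.5] yaw 110.0
[440, 250, 250, 150] -> [0.292, -0.0, 0.296, 0.0, 0.0, -0.222] rows>= 4 
[425.8, 276.3, 150, 185.6] -> [0.17, 0.105, 0.667, 0.0, 0.0, -0.198] rows>= 4 
[425.8, 276.3, 87, 185.6] -> [0.0, 0.0, 0.42, 0.0, 0.0, 0.0] rows>= 2
```

{"fn": "apply_moves", "kwargs": {
  "commands": [
    [[0.08, 0, 0.1, 0, 0, -0.055], [0.16, 0, 0.2, 0, 0, -0.11], [0.25, 0, 0.3, 0, 0, -0.165], [0.29, 0, 0.3, 0, 0, -0.222], [0.29, 0, 0.3, 0, 0, -0.222]]
  ]
}}

```text
t: 38.65
ee_pos: [439.9, 250.1, 249.0]
eef_rot: [0.0, 0.259, 0.966, -0.0]
contact_force: [0.1, 0.4, -0.3]
gripper_width: 0.702
gripper_force: 0.0
```

{"fn": "apply_moves", "kwargs": {
  "commands": [
    [[0.06, 0.03, 0.1, 0, 0, -0.05], [0.12, 0.07, 0.25, 0, 0, -0.1], [0.17, 0.105, 0.4, 0, 0, -0.15], [0.17, 0.105, 0.6, 0, 0, -0.2], [0.17, 0.105, 0.667, 0, 0, -0.2], [0.17, 0.105, 0.667, 0, 0, -0.2]]
  ]
}}

```text
t: 39.4
ee_pos: [425.1, 276.7, 148.9]
eef_rot: [-0.0, -0.05, 0.999, -0.001]
contact_force: [0.5, 0.1, 0.1]
gripper_width: 0.703
gripper_force: 0.0
```

```bash
python3 - <<'E'
from h import *
p=kw(32.7,31.8);print(p)
rows([(425.7,276.3,87,186),(425.7,276.3,230,186),(465,180,230,150),(530,80,230,115),(*p,230,98.9)])
E
```

```text
(np.float64(593.1864973263359), np.float64(-36.82384663654082))
from [425.1 276.7 148.9] yaw -174.2
[425.7, 276.3, 87, 186] -> [-0.004, -0.003, 0.413, -0.0, -0.0, -0.001] rows>= 1 
[425.7, 276.3, 230, 186] -> [0.0, 0.0, -0.953, 0.0, 0.0, 0.0] rows>= 3 
[465, 180, 230, 150] -> [-0.193, -0.666, 0.0, 0.0, 0.0, 0.2] rows>= 4 
[530, 80, 230, 115] -> [-0.709, -0.361, 0.0, 0.0, 0.0, 0.194] rows>= 4 
[np.float64(593.1864973263359), np.float64(-36.82384663654082), 230, 98.9] -> [-0.884, 0.053, 0.0, 0.0, 0.0, 0.089] rows>= 3
```

{"fn": "apply_moves", "kwargs": {
  "commands": [
    [[-0.003, -0.002, 0.2, 0, 0, 0], [-0.003, -0.002, 0.35, 0, 0, 0], [-0.003, -0.002, 0.413, 0, 0, 0], [-0.003, -0.002, 0.413, 0, 0, 0]]
  ]
}}

```text
t: 39.9
ee_pos: [425.4, 277.3, 87.4]
eef_rot: [0.0, -0.053, 0.999, -0.0]
contact_force: [0.1, -0.7, -0.4]
gripper_width: 0.703
gripper_force: 0.0
```

{"fn": "apply_moves", "kwargs": {
  "commands": [
    [[0, 0, 0, 0, 0, 0], [0, 0, 0, 0, 0, 0], [0, 0, 0, 0, 0, 0], [0, 0, 0, 0, 0, 0], [0, 0, 0, 0, 0, 0]]
  ],
  "hand": 1,
  "grip_force": 50
}}

```text
t: 40.52
ee_pos: [425.4, 277.3, 87.7]
eef_rot: [0.0, -0.053, 0.999, 0.0]
contact_force: [0.6, -1.7, 7.0]
gripper_width: 0.22
gripper_force: 53.5
```

{"fn": "apply_moves", "kwargs": {
  "commands": [
    [[0, 0, -0.2, 0, 0, 0], [0, 0, -0.5, 0, 0, 0], [0, 0, -0.8, 0, 0, 0], [0, 0, -0.953, 0, 0, 0], [0, 0, -0.953, 0, 0, 0]]
  ]
}}

```text
t: 41.15
ee_pos: [425.5, 277.7, 231.4]
eef_rot: [0.001, -0.054, 0.999, 0.001]
contact_force: [-0.3, 1.4, -2.6]
gripper_width: 0.221
gripper_force: 52.3
```

{"fn": "apply_moves", "kwargs": {
  "commands": [
    [[-0.05, -0.16, 0, 0, 0, 0.05], [-0.1, -0.33, 0, 0, 0, 0.1], [-0.15, -0.5, 0, 0, 0, 0.15], [-0.19, -0.666, 0, 0, 0, 0.2]]
  ]
}}

```text
t: 41.65
ee_pos: [463.8, 179.9, 228.4]
eef_rot: [-0.001, 0.26, 0.966, -0.001]
contact_force: [0.2, 0.9, -3.1]
gripper_width: 0.221
gripper_force: 52.2
```

{"fn": "apply_moves", "kwargs": {
  "commands": [
    [[-0.18, -0.09, 0, 0, 0, 0.05], [-0.36, -0.18, 0, 0, 0, 0.1], [-0.54, -0.27, 0, 0, 0, 0.15], [-0.71, -0.36, 0, 0, 0, 0.194]]
  ]
}}

```text
t: 42.15
ee_pos: [529.4, 80.2, 228.3]
eef_rot: [-0.001, 0.538, 0.843, -0.001]
contact_force: [-0.1, 0.7, -2.1]
gripper_width: 0.22
gripper_force: 52.2
```

{"fn": "apply_moves", "kwargs": {
  "commands": [
    [[-0.22, 0.01, 0, 0, 0, 0.03], [-0.44, 0.03, 0, 0, 0, 0.06], [-0.66, 0.04, 0, 0, 0, 0.089], [-0.884, 0.053, 0, 0, 0, 0.089], [-0.884, 0.053, 0, 0, 0, 0.089], [-0.884, 0.053, 0, 0, 0, 0.089]]
  ]
}}

```text
t: 42.9
ee_pos: [592.4, -34.9, 228.5]
eef_rot: [-0.001, 0.648, 0.762, -0.001]
contact_force: [0.1, 0.9, -2.3]
gripper_width: 0.226
gripper_force: 52.2
```

```bash
python3 - <<'E'
from h import *
p=kw(32.7,31.8)
rows([(*p,172,98.9)])
E
```

```text
from [592.4 -34.9 228.5] yaw 99.2
[np.float64(593.1864973263359), np.float64(-36.82384663654082), 172, 98.9] -> [-0.014, 0.004, 0.377, -0.001, -0.0, 0.002] rows>= 1
```

{"fn": "apply_moves", "kwargs": {
  "commands": [
    [[-0.01, 0.003, 0.15, 0, 0, 0.002], [-0.01, 0.003, 0.3, 0, 0, 0.002], [-0.01, 0.003, 0.377, 0, 0, 0.002], [-0.01, 0.003, 0.377, 0, 0, 0.002], [-0.01, 0.003, 0.377, 0, 0, 0.002]]
  ]
}}

```text
t: 43.52
ee_pos: [594.3, -36.6, 174.1]
eef_rot: [0.0, 0.65, 0.76, 0.0]
contact_force: [0.3, 0.9, -1.3]
gripper_width: 0.223
gripper_force: 52.1
```

{"fn": "apply_moves", "kwargs": {
  "commands": [
    [[0, 0, 0.05, 0, 0, 0], [0, 0, 0.12, 0, 0, 0], [0, 0, 0.18, 0, 0, 0], [0, 0, 0.24, 0, 0, 0], [0, 0, 0.3, 0, 0, 0], [0, 0, 0.36, 0, 0, 0], [0, 0, 0.41, 0, 0, 0], [0, 0, 0.425, 0, 0, 0], [0, 0, 0.425, 0, 0, 0]]
  ]
}}

```text
t: 44.65
ee_pos: [594.1, -36.8, 109.7]
eef_rot: [-0.0, 0.65, 0.76, -0.0]
contact_force: [-0.5, 0.1, -2.6]
gripper_width: 0.221
gripper_force: 52.2
```

Caddy is in. I lower it the last 2 mm, release, and go to the blue jar.

{"fn": "apply_moves", "kwargs": {
  "commands": [
    [[0, 0, 0.016, 0, 0, 0], [0, 0, 0.016, 0, 0, 0], [0, 0, 0.016, 0, 0, 0]]
  ]
}}

```text
t: 45.02
ee_pos: [594.3, -36.8, 107.7]
eef_rot: [0.0, 0.65, 0.76, 0.0]
contact_force: [-1.4, 0.9, 2.9]
gripper_width: 0.22
gripper_force: 52.9
```

{"fn": "apply_moves", "kwargs": {
  "commands": [
    [[0, 0, 0, 0, 0, 0], [0, 0, 0, 0, 0, 0], [0, 0, 0, 0, 0, 0], [0, 0, -0.1, 0, 0, 0], [0, 0, -0.4, 0, 0, 0], [0, 0, -0.8, 0, 0, 0], [0, 0, -1, 0, 0, 0]]
  ],
  "hand": 0.5
}}

```text
t: 45.9
ee_pos: [594.8, -37.2, 261.4]
eef_rot: [0.002, 0.651, 0.759, 0.001]
contact_force: [0.2, 0.6, 0.0]
gripper_width: 0.502
gripper_force: 0.0
```

```bash
python3 - <<'E'
from h import *
rows([(550,90,290,98.9),(500,200,300,98.9),(460,285,300,98.9)])
E
```

```text
from [594.8 -37.2 261.4] yaw 98.8
[550, 90, 290, 98.9] -> [0.884, -0.164, -0.192, 0.001, 0.0, -0.0] rows>= 3 
[500, 200, 300, 98.9] -> [0.776, -0.216, -0.067, 0.0, 0.0, 0.0] rows>= 2 
[460, 285, 300, 98.9] -> [0.601, -0.176, 0.0, 0.0, 0.0, 0.0] rows>= 2
```

{"fn": "apply_moves", "kwargs": {
  "commands": [
    [[0.4, -0.08, -0.1, 0, 0, 0], [0.8, -0.16, -0.19, 0, 0, 0], [0.884, -0.164, -0.19, 0, 0, 0]]
  ],
  "hand": 0.3
}}

```text
t: 46.28
ee_pos: [548.2, 94.7, 287.5]
eef_rot: [-0.0, 0.648, 0.761, 0.001]
contact_force: [-0.2, -0.1, 0.0]
gripper_width: 0.698
gripper_force: 0.0
```

{"fn": "apply_moves", "kwargs": {
  "commands": [
    [[0.4, -0.11, -0.06, 0, 0, 0], [0.776, -0.216, -0.06, 0, 0, 0], [0.776, -0.216, -0.06, 0, 0, 0]]
  ]
}}

```text
t: 46.65
ee_pos: [497.6, 204.5, 295.1]
eef_rot: [-0.001, 0.648, 0.762, 0.0]
contact_force: [0.8, -0.8, -0.3]
gripper_width: 0.699
gripper_force: 0.0
```

{"fn": "apply_moves", "kwargs": {
  "commands": [
    [[0.3, -0.09, 0, 0, 0, 0], [0.6, -0.176, 0, 0, 0, 0], [0.6, -0.176, 0, 0, 0, 0], [0.6, -0.176, 0, 0, 0, 0]]
  ]
}}

```text
t: 47.15
ee_pos: [460.3, 283.9, 295.1]
eef_rot: [0.0, 0.651, 0.759, -0.0]
contact_force: [0.1, 0.6, 0.2]
gripper_width: 0.703
gripper_force: 0.0
```

```bash
python3 - <<'E'
from h import *
print(pose()[0],monitor.get_obs()["t"]); remeas("5",["j1"])
rows([(439.5,363.2,160,98.9),(439.5,363.2,87,98.9)])
E
```

```text
[460.26534729 283.92212373 295.13766387] 47.15
j1 X 439.4 Y 363.4 [22.6 22.3] ang 45.0
from [460.4 283.6 295.1] yaw 98.7
[439.5, 363.2, 160, 98.9] -> [0.546, -0.058, 0.901, 0.0, 0.0, -0.001] rows>= 3 
[439.5, 363.2, 87, 98.9] -> [0.0, 0.0, 0.487, 0.0, 0.0, 0.0] rows>= 2
```

{"fn": "apply_moves", "kwargs": {
  "commands": [
    [[0.25, -0.03, 0.2, 0, 0, -0.001], [0.54, -0.058, 0.5, 0, 0, -0.001], [0.546, -0.058, 0.8, 0, 0, -0.001], [0.546, -0.058, 0.9, 0, 0, -0.001], [0.546, -0.058, 0.9, 0, 0, -0.001]]
  ]
}}

```text
t: 47.82
ee_pos: [439.3, 363.3, 159.9]
eef_rot: [0.0, 0.65, 0.76, -0.001]
contact_force: [-0.4, 0.5, 0.1]
gripper_width: 0.7
gripper_force: 0.0
```

```bash
python3 - <<'E'
from h import *
p=kw(32.7,98.6);print(p)
rows([(439.4,363.3,87,98.9),(439.4,363.3,230,98.9),(470,250,230,98.9),(520,140,230,98.9),(*p,230,98.9)])
E
```

```text
(np.float64(582.8518435215315), np.float64(29.17187239685437))
from [439.3 363.3 159.9] yaw 98.9
[439.4, 363.3, 87, 98.9] -> [0.001, 0.001, 0.486, -0.0, 0.0, -0.0] rows>= 2 
[439.4, 363.3, 230, 98.9] -> [0.0, 0.0, -0.953, 0.0, 0.0, 0.0] rows>= 3 
[470, 250, 230, 98.9] -> [-0.778, 0.085, 0.0, 0.0, 0.0, 0.0] rows>= 2 
[520, 140, 230, 98.9] -> [-0.776, 0.216, 0.0, 0.0, 0.0, 0.0] rows>= 2 
[np.float64(582.8518435215315), np.float64(29.17187239685437), 230, 98.9] -> [-0.795, 0.3, 0.0, 0.0, 0.0, 0.0] rows>= 3
```

{"fn": "apply_moves", "kwargs": {
  "commands": [
    [[0, 0, 0.2, 0, 0, 0], [0, 0, 0.4, 0, 0, 0], [0, 0, 0.486, 0, 0, 0], [0, 0, 0.486, 0, 0, 0]]
  ]
}}

```text
t: 48.32
ee_pos: [439.0, 364.7, 87.6]
eef_rot: [0.0, 0.65, 0.76, 0.0]
contact_force: [0.1, -0.4, -0.1]
gripper_width: 0.698
gripper_force: 0.0
```

{"fn": "apply_moves", "kwargs": {
  "commands": [
    [[0, 0, 0, 0, 0, 0], [0, 0, 0, 0, 0, 0], [0, 0, 0, 0, 0, 0], [0, 0, 0, 0, 0, 0], [0, 0, 0, 0, 0, 0]]
  ],
  "hand": 1,
  "grip_force": 50
}}

```text
t: 48.95
ee_pos: [438.7, 365.3, 88.2]
eef_rot: [0.0, 0.649, 0.761, 0.001]
contact_force: [-1.1, -0.0, 6.9]
gripper_width: 0.26
gripper_force: 48.6
```

{"fn": "apply_moves", "kwargs": {
  "commands": [
    [[0, 0, -0.2, 0, 0, 0], [0, 0, -0.5, 0, 0, 0], [0, 0, -0.8, 0, 0, 0], [0, 0, -0.953, 0, 0, 0], [0, 0, -0.953, 0, 0, 0]]
  ]
}}

```text
t: 49.58
ee_pos: [438.6, 365.5, 231.6]
eef_rot: [-0.0, 0.649, 0.761, 0.002]
contact_force: [-0.5, 0.2, -3.2]
gripper_width: 0.263
gripper_force: 50.1
```

{"fn": "apply_moves", "kwargs": {
  "commands": [
    [[-0.25, 0.03, 0, 0, 0, 0], [-0.5, 0.06, 0, 0, 0, 0], [-0.778, 0.085, 0, 0, 0, 0]]
  ]
}}

```text
t: 49.95
ee_pos: [468.6, 250.7, 228.5]
eef_rot: [-0.0, 0.649, 0.761, -0.001]
contact_force: [0.2, 0.4, -2.4]
gripper_width: 0.261
gripper_force: 49.9
```

{"fn": "apply_moves", "kwargs": {
  "commands": [
    [[-0.25, 0.07, 0, 0, 0, 0], [-0.5, 0.14, 0, 0, 0, 0], [-0.776, 0.216, 0, 0, 0, 0]]
  ]
}}

```text
t: 50.32
ee_pos: [519.0, 140.9, 228.5]
eef_rot: [-0.001, 0.649, 0.761, -0.001]
contact_force: [0.5, 0.2, -3.9]
gripper_width: 0.26
gripper_force: 49.9
```

{"fn": "apply_moves", "kwargs": {
  "commands": [
    [[-0.25, 0.1, 0, 0, 0, 0], [-0.5, 0.2, 0, 0, 0, 0], [-0.75, 0.3, 0, 0, 0, 0], [-0.795, 0.3, 0.2, 0, 0, 0], [-0.795, 0.3, 0.37, 0, 0, 0], [-0.795, 0.3, 0.37, 0, 0, 0], [-0.795, 0.3, 0.37, 0, 0, 0]]
  ]
}}

```text
t: 51.2
ee_pos: [582.6, 31.2, 174.4]
eef_rot: [-0.0, 0.649, 0.761, -0.0]
contact_force: [0.9, -0.2, -3.3]
gripper_width: 0.262
gripper_force: 49.8
```

```bash
python3 - <<'E'
from h import *
p=kw(32.7,98.6)
rows([(*p,107,98.9)])
E
```

```text
from [582.6  31.2 174.4] yaw 99.0
[np.float64(582.8518435215315), np.float64(29.17187239685437), 107, 98.9] -> [-0.013, -0.0, 0.449, -0.0, 0.0, 0.001] rows>= 2
```

{"fn": "apply_moves", "kwargs": {
  "commands": [
    [[0, 0, 0.05, 0, 0, 0], [0, 0, 0.12, 0, 0, 0], [0, 0, 0.18, 0, 0, 0], [0, 0, 0.24, 0, 0, 0], [0, 0, 0.3, 0, 0, 0], [0, 0, 0.36, 0, 0, 0], [0, 0, 0.41, 0, 0, 0], [0, 0, 0.435, 0, 0, 0], [0, 0, 0.435, 0, 0, 0]]
  ]
}}

```text
t: 52.32
ee_pos: [582.6, 31.1, 109.0]
eef_rot: [-0.0, 0.649, 0.761, -0.0]
contact_force: [-0.4, 1.1, -3.1]
gripper_width: 0.262
gripper_force: 50.1
```

{"fn": "apply_moves", "kwargs": {
  "commands": [
    [[0, 0, 0.01, 0, 0, 0], [0, 0, 0.01, 0, 0, 0]]
  ]
}}

```text
t: 52.58
ee_pos: [582.9, 31.0, 108.2]
eef_rot: [0.0, 0.649, 0.761, 0.0]
contact_force: [-1.2, -0.2, 2.2]
gripper_width: 0.258
gripper_force: 50.6
```

{"fn": "apply_moves", "kwargs": {
  "commands": [
    [[0, 0, 0, 0, 0, 0], [0, 0, 0, 0, 0, 0], [0, 0, 0, 0, 0, 0], [0, 0, -0.1, 0, 0, 0], [0, 0, -0.4, 0, 0, 0], [0, 0, -0.8, 0, 0, 0], [0, 0, -1, 0, 0, 0]]
  ],
  "hand": 0.5
}}

```text
t: 53.45
ee_pos: [583.4, 30.7, 261.7]
eef_rot: [0.001, 0.649, 0.76, 0.002]
contact_force: [1.0, 0.3, -0.4]
gripper_width: 0.496
gripper_force: 0.0
```

```bash
python3 - <<'E'
from h import *
rows([(570,-90,330,90),(566,-215,330,90)])
E
```

```text
from [583.4  30.7 261.7] yaw 99.0
[570, -90, 330, 90] -> [-0.781, -0.212, -0.456, 0.001, -0.0, 0.05] rows>= 3 
[566, -215, 330, 90] -> [-0.833, -0.027, 0.0, 0.0, 0.0, 0.0] rows>= 3
```

{"fn": "apply_moves", "kwargs": {
  "commands": [
    [[-0.3, -0.1, -0.3, 0, 0, 0.03], [-0.6, -0.2, -0.6, 0, 0, 0.05], [-0.78, -0.21, -0.9, 0, 0, 0.05], [-0.78, -0.21, -0.9, 0, 0, 0.05]]
  ]
}}

```text
t: 53.95
ee_pos: [570.4, -93.2, 397.6]
eef_rot: [0.003, 0.709, 0.706, 0.003]
contact_force: [0.2, 0.3, -1.0]
gripper_width: 0.504
gripper_force: 0.0
```

{"fn": "apply_moves", "kwargs": {
  "commands": [
    [[-0.4, -0.01, 0, 0, 0, 0], [-0.83, -0.027, 0, 0, 0, 0], [-0.83, -0.027, 0, 0, 0, 0], [-0.83, -0.027, 0, 0, 0, 0], [-0.83, -0.027, 0, 0, 0, 0]]
  ]
}}

```text
t: 54.58
ee_pos: [566.2, -211.8, 392.3]
eef_rot: [-0.001, 0.706, 0.708, 0.0]
contact_force: [-0.3, 0.2, -0.0]
gripper_width: 0.496
gripper_force: 0.0
```

```bash
cat > ang.py <<'E'
from h import *
def edges(m,k,z,lo,hi,axis):
    out=[]
    for s in(0,1):
        P=[]
        for i in range(lo,hi):
            c=np.nonzero(m[:,i] if axis==0 else m[i,:])[0]
            if len(c): e=(c.min()-.5,c.max()+.5)[s]; P.append(ray(k,(i,e) if axis==0 else (e,i),z)[:2])
        P=np.array(P); u=np.linalg.svd(P-P.mean(0))[2][0]; out.append(np.degrees(np.arctan2(u[1],u[0]))%180)
    return np.round(out,2)
def red(im,k,box):
    """head centre direction and strip edge direction"""
    hsv=cv2.cvtColor(im,cv2.COLOR_RGB2HSV); m=cv2.inRange(hsv,(0,170,100),(6,255,255))|cv2.inRange(hsv,(175,170,100),(180,255,255))
    b=np.zeros_like(m); b[box[1]:box[3],box[0]:box[2]]=1; m=m*b; ys,xs=np.nonzero(m)
    P=np.array([ray(k,(x,y),67)[:2] for x,y in zip(xs,ys)]); ax=np.array([534.9,-326.4]); d=np.linalg.norm(P-ax,axis=1)
    st=P[(d>40)&(d<80)]; hd=P[(d>84)&(d<110)]; u=np.linalg.svd(st-st.mean(0),full_matrices=False)[2][0]
    c=hd.mean(0); print("strip deg",np.degrees(np.arctan2(u[1],u[0]))%180,"n",len(st),"head c",c.round(1),np.linalg.norm(c-ax).round(1),"head-from-axis deg",np.degrees(np.arctan2(*(c-ax)[::-1])),"strip c->head", np.degrees(np.arctan2(*(c-st.mean(0))[::-1])))
E
python3 - <<'E'
from ang import *
z=np.load("w3.npz"); red(z["im"],(z["K"],z["W"]),(255,200,330,262))
z=np.load("w2.npz"); red(z["im"],(z["K"],z["W"]),(255,205,330,268))
k=cam("wrist"); im=vision.snapshot("wrist"); save(im,"k5"); np.savez("k5.npz",im=im,K=k[0],W=k[1]); print(pose()[0],monitor.get_obs()["t"])
px=proj(k,(598,-258,67)); print(px); red(im,k,(int(px[0])-60,int(px[1])-25,int(px[0])+25,int(px[1])+50))
rows([(575,-300,330,40),(585,-320,200,9)])
E
```

```text
strip deg 48.38666220434857 n 217 head c [ 599.4 -256.9] 94.8 head-from-axis deg 47.138782600686284 strip c->head 47.48193362706641
strip deg 47.963257424035874 n 204 head c [ 599.5 -257.3] 94.6 head-from-axis deg 46.919878493014224 strip c->head 47.085956758302316
[ 566.29779613 -211.86641831  392.44611674] 54.625
[304.92966889 203.20096449]
strip deg 48.52755946696226 n 151 head c [ 599.2 -257. ] 94.6 head-from-axis deg 47.165271116006444 strip c->head 47.48838182618386
from [ 566.3 -211.9  392.4] yaw 90.2
[575, -300, 330, 40] -> [-0.588, 0.056, 0.416, -0.0, -0.0, 0.279] rows>= 5 
[585, -320, 200, 9] -> [-0.035, 0.145, 0.867, 0.0, 0.0, 0.172] rows>= 3
```

View pics/k5.png

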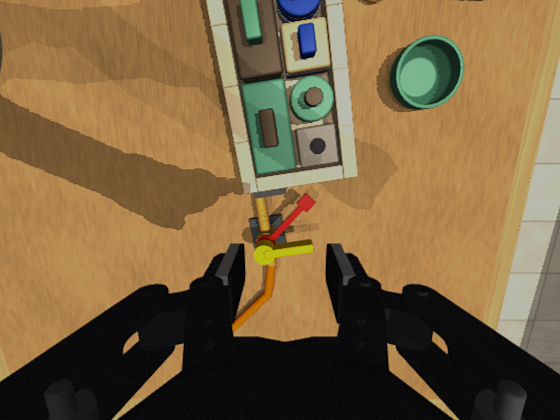

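All five pots are in the chamber around the post, at (318,145). The handle is still shut and the marker lies at about 47.6° in the world frame. Now I open the gas.

{"fn": "apply_moves", "kwargs": {
  "commands": [
    [[-0.12, 0.01, 0.1, 0, 0, 0.056], [-0.24, 0.02, 0.2, 0, 0, 0.112], [-0.36, 0.03, 0.3, 0, 0, 0.168], [-0.48, 0.05, 0.4, 0, 0, 0.224], [-0.588, 0.056, 0.416, 0, 0, 0.279], [-0.588, 0.056, 0.416, 0, 0, 0.279]]
  ],
  "hand": 0.3
}}

```text
t: 55.38
ee_pos: [574.6, -301.6, 329.7]
eef_rot: [0.0, 0.94, 0.341, -0.001]
contact_force: [0.4, 0.9, -0.4]
gripper_width: 0.698
gripper_force: 0.0
```

{"fn": "apply_moves", "kwargs": {
  "commands": [
    [[-0.01, 0.05, 0.2, 0, 0, 0.06], [-0.02, 0.1, 0.4, 0, 0, 0.115], [-0.035, 0.145, 0.7, 0, 0, 0.172], [-0.035, 0.145, 0.867, 0, 0, 0.172], [-0.035, 0.145, 0.867, 0, 0, 0.172]]
  ]
}}

```text
t: 56.0
ee_pos: [584.2, -319.9, 198.7]
eef_rot: [-0.001, 0.997, 0.08, -0.001]
contact_force: [0.2, -0.7, 0.1]
gripper_width: 0.7
gripper_force: 0.0
```

```bash
python3 - <<'E'
from h import *
rows([(584.3,-318.7,104.5,8.9)])
for f in np.linspace(38.7/8,38.7,8): a=np.radians(f); print([float(round(v,3)) for v in((np.cos(a)-1)/3,-np.sin(a)/3,0,0,0,-f/180)])
E
```

```text
from [ 584.2 -319.9  198.7] yaw 9.1
[584.3, -318.7, 104.5, 8.9] -> [0.003, -0.006, 0.628, -0.001, 0.001, 0.001] rows>= 2 
[-0.001, -0.028, 0.0, 0.0, 0.0, -0.027]
[-0.005, -0.056, 0.0, 0.0, 0.0, -0.054]
[-0.011, -0.084, 0.0, 0.0, 0.0, -0.081]
[-0.019, -0.11, 0.0, 0.0, 0.0, -0.108]
[-0.029, -0.137, 0.0, 0.0, 0.0, -0.134]
[-0.042, -0.162, 0.0, 0.0, 0.0, -0.161]
[-0.057, -0.186, 0.0, 0.0, 0.0, -0.188]
[-0.073, -0.208, 0.0, 0.0, 0.0, -0.215]
```

{"fn": "apply_moves", "kwargs": {
  "commands": [
    [[0, -0.005, 0.2, 0, 0, 0.001], [0, -0.005, 0.4, 0, 0, 0.001], [0, -0.005, 0.6, 0, 0, 0.001], [0, -0.005, 0.628, 0, 0, 0.001], [0, -0.005, 0.628, 0, 0, 0.001]]
  ]
}}

```text
t: 56.62
ee_pos: [584.8, -321.5, 107.6]
eef_rot: [0.0, 0.997, 0.076, 0.001]
contact_force: [0.6, 0.1, 0.7]
gripper_width: 0.696
gripper_force: 0.0
```

{"fn": "apply_moves", "kwargs": {
  "commands": [
    [[0, 0, 0, 0, 0, 0], [0, 0, 0, 0, 0, 0], [0, 0, 0, 0, 0, 0], [0, 0, 0, 0, 0, 0], [0, 0, 0, 0, 0, 0], [0, 0, 0, 0, 0, 0]]
  ],
  "hand": 1,
  "grip_force": 40
}}

```text
t: 57.38
ee_pos: [584.4, -320.7, 106.9]
eef_rot: [-0.001, 0.997, 0.076, 0.0]
contact_force: [-0.6, 3.7, 7.4]
gripper_width: 0.155
gripper_force: 42.0
```

{"fn": "apply_moves", "kwargs": {
  "commands": [
    [[-0.001, -0.028, 0, 0, 0, -0.027], [-0.005, -0.056, 0, 0, 0, -0.054], [-0.011, -0.084, 0, 0, 0, -0.081], [-0.019, -0.11, 0, 0, 0, -0.108], [-0.029, -0.137, 0, 0, 0, -0.134], [-0.042, -0.162, 0, 0, 0, -0.161], [-0.057, -0.186, 0, 0, 0, -0.188], [-0.073, -0.208, 0, 0, 0, -0.215], [-0.073, -0.208, 0, 0, 0, -0.215], [-0.073, -0.208, 0, 0, 0, -0.215], [-0.073, -0.208, 0, 0, 0, -0.215]]
  ]
}}

```text
t: 58.75
ee_pos: [568.7, -291.3, 106.8]
eef_rot: [-0.001, 0.916, 0.402, 0.001]
contact_force: [-1.3, 3.1, 8.1]
gripper_width: 0.156
gripper_force: 42.0
```

```bash
python3 - <<'E'
from h import *
a=np.radians(47.6); rows([(534.9+50*np.cos(a),-326.4+50*np.sin(a),104.5,47.6)])
o=monitor.get_obs(); print(o["contact_force"],o["ft_torque"])
E
```

```text
from [ 568.7 -291.3  106.8] yaw 47.4
[np.float64(568.6151193791861), np.float64(-289.4772329687058), 104.5, 47.6] -> [0.009, -0.009, 0.015, -0.0, -0.0, -0.001] rows>= 1 
[-1.26074159  3.12307724  8.05726386] [ 0.72724759  0.32189395 -0.05056503]
```

{"fn": "apply_moves", "kwargs": {
  "commands": [
    [[0, 0, 0, 0, 0, 0], [0, 0, 0, 0, 0, 0], [0, 0, 0, 0, 0, 0], [0, 0, -0.2, 0, 0, 0], [0, 0, -0.5, 0, 0, 0], [0, 0, -0.9, 0, 0, 0], [0, 0, -1, 0, 0, 0]]
  ],
  "hand": 0.3
}}

```text
t: 59.62
ee_pos: [569.5, -293.5, 259.7]
eef_rot: [0.002, 0.916, 0.401, 0.002]
contact_force: [0.4, -0.5, -0.6]
gripper_width: 0.695
gripper_force: 0.0
```

```bash
python3 - <<'E'
from h import *
rows([(566,-215,330,90),(545,-390,300,90)])
E
```

```text
from [ 569.5 -293.5  259.7] yaw 47.3
[566, -215, 330, 90] -> [0.37, -0.369, -0.47, 0.002, 0.0, -0.237] rows>= 4 
[545, -390, 300, 90] -> [-1.167, -0.14, 0.2, 0.0, 0.0, 0.0] rows>= 3 TOO FAR
```

{"fn": "apply_moves", "kwargs": {
  "commands": [
    [[-0.1, 0.06, 0, 0, 0, -0.055], [-0.25, 0.14, 0, 0, 0, -0.11], [-0.4, 0.22, 0, 0, 0, -0.165], [-0.6, 0.33, 0, 0, 0, -0.22], [-0.6, 0.33, 0, 0, 0, -0.237], [-0.6, 0.33, 0, 0, 0, -0.237], [-0.6, 0.33, 0, 0, 0, -0.237]]
  ]
}}

```text
t: 60.5
ee_pos: [544.2, -391.3, 255.5]
eef_rot: [-0.0, 0.707, 0.707, 0.0]
contact_force: [1.1, 0.3, -0.4]
gripper_width: 0.7
gripper_force: 0.0
```

```bash
python3 - <<'E'
from ang import *
k=cam("wrist"); im=vision.snapshot("wrist"); np.savez("k6.npz",im=im,K=k[0],W=k[1]); print(pose()[0],monitor.get_obs()["t"])
c=proj(k,(560,-300,98)); print(c,proj(k,(534.9,-326.4,111)))
u,v=int(c[0]),int(c[1]); u0,v0=max(u-100,0),max(v-80,0); save(cv2.resize(im[v0:v0+150,u0:u0+200],(800,600),interpolation=cv2.INTER_CUBIC),"k6c"); print(u0,v0)
hsv=cv2.cvtColor(im,cv2.COLOR_RGB2HSV); m=cv2.inRange(hsv,(24,150,150),(35,255,255)); ys,xs=np.nonzero(m)
P=np.array([ray(k,(x,y),111)[:2] for x,y in zip(xs,ys)]); ax=np.array([534.9,-326.4]); d=np.linalg.norm(P-ax,axis=1)
b=P[(d>28)&(d<70)]; w=np.linalg.svd(b-b.mean(0),full_matrices=False)[2][0]; print("bar deg",np.degrees(np.arctan2(w[1],w[0]))%180,len(b)); disc=P[d<22]; print("disc",disc.mean(0)); print("bar from disc",np.degrees(np.arctan2(*(b.mean(0)-ax)[::-1])))
red(im,k,(max(u-100,0),max(v-100,0),u+100,v+80))
E
```

```text
[ 544.3000638  -391.24325021  255.59758854] 60.55
[302.3352669  100.59140657] [274.03666374 131.3016694 ]
202 20
bar deg 53.14180871185133 863
disc [ 536.3432791  -326.38547224]
bar from disc 47.32855367062732ang.py:16: RuntimeWarning: Mean of empty slice.
  st=P[(d>40)&(d<80)]; hd=P[(d>84)&(d<110)]; u=np.linalg.svd(st-st.mean(0),full_matrices=False)[2][0]
  ret = um.true_divide(
Traceback (most recent call last):
  File "ang.py", line 16, in red
    st=P[(d>40)&(d<80)]; hd=P[(d>84)&(d<110)]; u=np.linalg.svd(st-st.mean(0),full_matrices=False)[2][0]
                                                 ~~~~~~~~~~~~~~~~~~~~~~~~~~~~~~~~~~~~~~~~~~~~~~~~~~~^^^
IndexError: index 0 is out of bounds for axis 0 with size 0
```

View pics/k6c.png

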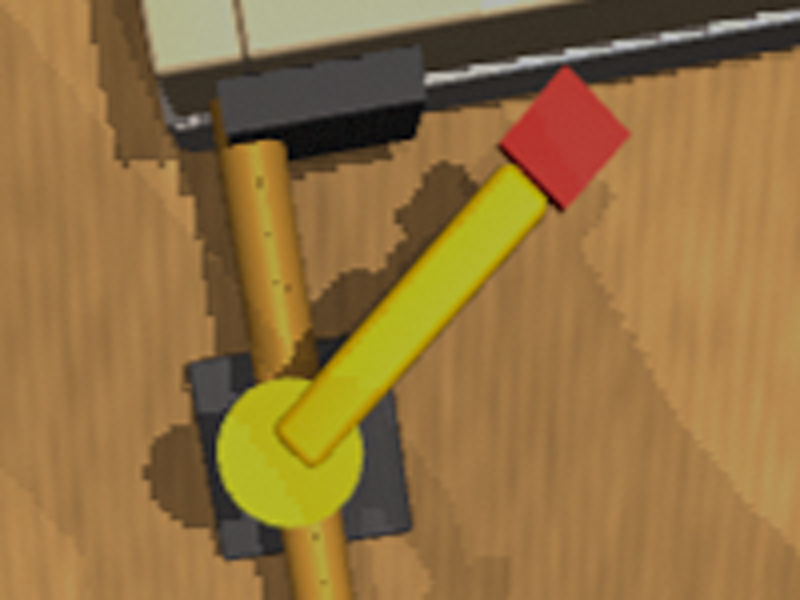

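```bash
python3 - <<'E'
from ang import *
z=np.load("k6.npz"); im=z["im"]; k=(z["K"],z["W"]); hsv=cv2.cvtColor(im,cv2.COLOR_RGB2HSV)
D=lambda a:np.degrees(np.arctan2(a[1],a[0]))
m=cv2.inRange(hsv,(20,150,110),(35,255,255)); 
E=[]
for s in(0,1):
    P=np.array([ray(k,((lambda c:(c.min()-.5,c.max()+.5)[s])(np.nonzero(m[i,280:350])[0]+280),i),111)[:2] for i in range(70,108)])
    u=np.linalg.svd(P-P.mean(0))[2][0]; E.append((D(u)%180,P.mean(0)))
print("bar edges",E)
h,s,_=cv2.split(hsv); r=(((h<8)|(h>174))&(s>150)).astype(np.uint8); r[:30]=0;r[80:]=0;r[:,:320]=0;r[:,370:]=0
c=max(cv2.findContours(r,0,2)[0],key=cv2.contourArea); M=cv2.moments(c); hc=np.array([M["m10"]/M["m00"],M["m01"]/M["m00"]]); print("head px",hc,cv2.minAreaRect(c))
H=ray(k,hc,67)[:2]; mid=(E[0][1]+E[1][1])/2
for ax in((534.9,-326.4),(535.3,-328)): print("head",H,D(H-np.array(ax)),np.linalg.norm(H-np.array(ax)),"bar mid",D(mid-np.array(ax)))
E
```

```text
bar edges [(np.float64(47.59009149420555), array([ 559.16890289, -291.62806943])), (np.float64(47.853967069263234), array([ 577.44151705, -291.64540526]))]
head px [342.57369615  54.17630385] ((342.2500305175781, 54.25001525878906), (24.748735427856445, 26.870054244995117), 45.0)
head [ 599.60443373 -255.52410032] 47.60624112362889 95.96904135898308 bar mid 46.14129585888619
head [ 599.60443373 -255.52410032] 48.41887383487691 96.89074378578461 bar mid 47.7714631226541
```

The bar edges lie at 47.7° and the pointer at 47.6 to 48.4°, so they line up. The gripper is clear of everything.

```bash
python3 -c "
from h import *
print(job.hand_in())"
```

```text
the job is handed in; nothing more can be done
None
```

I shut the gas handle, packed all five lidded pots around the post, opened the handle to within about 1° of the red pointer, and handed the job in at about 61 s; no verdict came back, and the last pot (the blue jar) was only partly in view in the final chamber picture.

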